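# Set a tool-tote divider into its groove and clamp it in the screw press

## Task

Take the pale plywood divider out of the rack and fit it into the groove of the tool-tote base lying in the bench press: there is no headroom to drop it in, so tip its lower edge into the groove at a slant, its top leaning away from the squaring plate, then straighten it towards the plate until it stands square and fully home. Then wind the T-handle clockwise until the shoe of the screw holds the divider down firmly, without crushing it, and let go. Leave the other panels, the hammer and the screw box alone.

Things in the scene. Friction and masses are not known exactly. Their poses are not given: they have to be found in the camera images.
- divider: Pale birch-plywood panel with dark layer lines on its edges: a plain board 260 mm long (its y axis), 110 high (z) and 9 thick (x), about 0.16 kg. Origin: middle of its lower long edge. A half turn about z makes no difference; either face may look to the plate. It starts upright in one of the rack's slots, standing on the rack's floor 15 mm above the table.
- rack: Slotted wooden rack, fixed: floor board 200 x 250 x 15 mm and two notched rails, 60 mm high over the table, crossing the panels 75 mm either side of their middles. Three slots, 13 mm wide, run along its x axis at y = -80, 0 and 80 mm; each holds one panel. Origin: middle of the underside, on the table.
- press: Green bench screw press, fixed, with the wooden tote base bolted on its bed. Origin: on the table, straight below the screw's axis; x points from the open front to the column, y along the groove. Bed: 340 mm along y, x = -95 to 150, 12 high. Tote base: 160 x 300, top at 36 high. Column: 50 wide along y, from x = 95 to 140 mm.
- groove (a point): Centre of the groove's mouth in the tote base, 36 mm over the table; axes as the press. The groove is 12 mm wide (press x = -7.5 to 4.5), 12 deep (floor 24 mm over the table), 268 long along y, closed at both ends. A divider fully home has its top edge 134 mm over the table.
- plate (a point): Middle of the upper edge of the aluminium squaring plate's face, 118 mm over the table. The face is upright, in line with the groove's far wall (press x = 4.5 mm) and looks to the open front (press -x); it is 90 mm wide along y, from the tote base up, 10 thick. A square divider has its far face on it and its middle plane at press x = 0, below the screw.
- arm (a point): Underside of the press's over-arm on the screw's axis, 190 mm over the table. The over-arm is 36 mm wide along y (a boss 46 mm across round the screw, 180 to 242 high), 190 to 235 mm high, and runs from the boss back to the column. A gripper that holds the divider about 100 mm from its middle stays clear of over-arm and T-handle.
- shoe: Dark steel pressure shoe at the foot of the screw, a disc 34 mm across; origin: centre of its flat underside. It starts 5 to 7 mm above the top edge of a divider that is fully home, and moves straight down as the screw is wound.
- tbar (a joint): Turn of screw and T-handle, rad; grows clockwise seen from above, driving shoe and handle down 8 mm per full turn. Starts between -0.7 and 0.7; at 0 and every half turn the bar lies along the press's x. Turns against friction of 0.25 N m and stays where left. The shoe meets a divider that is home at about 4.7; 0.3 to 1.2 rad further is firm (some 270 N per rad), 1.8 rad further crushes.
- bar_hub (a point): Middle of the T-handle's bar, on the screw's axis, about 284 mm over the table at the start. The bar is a level steel rod 12 mm thick and 120 long with a 17 mm ball at each end, through a hub 30 mm across and 26 high. It can be gripped from above about 42 mm from the axis; its underside starts 43 mm above the over-arm.
- bar_end (a point): Centre of one end ball of the bar, 61 mm from bar_hub (the other is opposite). At joint value 0 it is the end towards the open front (press -x).
- dark_panel: Bystander: dark wood panel 260 x 110 x 9 mm in another slot of the rack. Origin: middle of its lower edge.
- white_panel: Bystander: white painted panel 260 x 110 x 9 mm in the remaining slot. Origin: middle of its lower edge.
- hammer: Bystander: hammer with a wooden handle lying left of the press, 260 mm long along its x axis, about 26 mm high, its head 80 mm wide. Origin: middle of its underside.
- screw_box: Bystander: open green plastic box with screws, 90 x 120 x 45 mm, in front of the press to the left. Origin: middle of its underside.

How it is judged:
By the outcome, as a careful person would: the job done as asked, in the order asked, and still so for the second after the job is handed in, with the robot touching nothing.
It also fails if it takes over 72 s, if anything falls off the work surface, if the arm or the gripper's body presses on something with over 40 N, if the wrist force passes 120 N, or if a joint passes its speed limit or range.

## Robot

A 6-joint arm with a two-finger parallel gripper is mounted at the origin on the work surface. World frame = base frame: x ahead of the robot, y to its left, z up, the work surface at z = 0. Lengths are in m, angles in rad, forces in N, time in s.
With the tool pointing down it reaches from about 0.225 to 0.875 m from the base axis. Payload 3.4 kg.
Tool frame: the origin (TCP) lies between the finger pads; the fingertips stand 8 mm ahead of it and the grasp point (between the pads) lies 11 mm behind it; z points along the fingers, y is the line along which they close (so a half turn about z gives the same grasp; the last joint's range is limited). The gripper opens to 85 mm and grips with 20 to 120 N. Pads are 22 mm wide; open, the fingers measure 114 mm over their backs; the gripper's body (76 mm by 85 mm) begins 54 mm behind the grasp point. The pads swing forward as they close: fully open they stand 13 mm farther back than shut.
Start: joints at [1.095, 0.276, 1.505, -0, 1.361, -0.121], TCP at [0.2, 0.539, 0.239] pointing down, gripper open.
Joint ranges: [-2.89, 2.89], [-0.75, 2.08], [0.22, 2.7], [-1.18, 4.32], [0.11, 2.71], [-2.7, 2.7]. Speed limits (rad/s): [2.57, 2.57, 3.14, 3.14, 3.14, 3.14].

## Interface

Orientations are given as a unit quaternion [w, x, y, z].
In Python, from rig import manip gives the robot as it stands.
- The arm moves only by the tool move_arm, never from a script. Its argument "deltas" is a list that holds one entry, the list of rows, each a list of 5 numbers: the shift along the tool's x, y, z normalised to -1 to 1, where 1 is 80 cm, then the turn about the tool's z normalised to -1 to 1, where 1 is 120 degrees, then the closure, from -1 (fully open) to 1 (shut). In form: [[[tx, ty, tz, twist, grip], ...]]. A call has 1 to 12 rows; each row is the pose to reach, as a shift and turn from the pose commanded when the call began, along the tool's axes at that moment; what a row does not reach only later rows make up. A row lasts 1/10 s, in which the tool goes at most 50 mm and 8.59 degrees, less where a joint would pass 70% of its speed; a pose out of reach is approached as far as the arm can. A call with a number of a shift or a turn outside -1 to 1 is refused whole. A call with a gripper value outside its range is refused whole. The fingers move at their own pace and stop on an object; "squeeze" is the grip in N (left out, the last holds). Time passes only in rows, so rows that repeat a pose let the fingers close. It gives the time, the measured TCP pose, the force, the opening and the grip force at its end, in the units of the state.
- manip.get_state(): the state, without advancing time (a new reading comes with each control period).
- manip.get_image(name): name is "side" or "top" or "wrist"; returns the picture (384x512x3 uint8, red, green, blue); there is no depth.
- manip.camera_params(name): a dict with "fx", "fy", "cx", "cy" (pixels), "R" (3x3) and "t" (3): a world point X has camera coordinates R X + t; the wrist camera has in their place "tool_from_camera" (4x4, takes a point from camera to tool coordinates, whose origin is the TCP and whose axes are the flange's). Camera axes: x right, y down, z forward; pixel columns grow to the right and rows downward; lengths in m; the calibration is good to about 2 mm. The wrist camera is an equidistant fisheye: a pixel r from the principal point sees the ray r / f radians off the axis. A picture is of the moment at which its call begins: read the wrist's pose just before it. camera_params takes no time and is no camera call.
- manip.sign_off(): hands the job in; it is judged then, once.
The state is a dict: "clock": time; "qpos": joint angles; "qd": joint speeds; "effort": joint torques, N m; "position": TCP position; "ee_rot": TCP orientation; "contact_force": force on the tool from outside, world axes, zero at the start; "moment": the same for the moment, N m; "width": finger opening in m; "gripper_force": force on a finger pad.
Only numpy, scipy, OpenCV 4.12 (cv2) and the standard library are available. Lean on these libraries where they do the work, as an engineer would, in place of code of your own. Each camera call takes 0.05 s, during which the arm holds its last target. There are 200 camera calls.

## Working session

There is one attempt and no reset: what is moved stays moved. The work goes in short steps, Python scripts to look and compute and a tool call to move; the robot and the scene stay as the last step left them, time stands still between calls to the robot, and variables do not carry over. Pictures are saved under pics/ and viewed, at most 10 in all, crops included, and the job is handed in when it is done.

Besides the shell and the picture viewer there is one more tool, called by a JSON object that holds its "op" and its "data". move_arm: Moves the arm, as the interface text tells. Scaled input: -1 to 1 covers 80 cm each way for a shift and 120 degrees each way for a turn. Its arguments: {"type":"object","properties":{"deltas":{"type":"array","items":{"type":"array","items":{"type":"array","items":{"type":"number","minimum":-1,"maximum":1}}}},"squeeze":{"type":"number"}},"required":["deltas"]}

```bash
ls; mkdir -p pics
python3 - <<'E'
from rig import manip
import cv2,json,numpy as np
s=manip.get_state();print(s)
for n in("side","top"):
    im=manip.get_image(n);cv2.imwrite(f"pics/{n}0.png",cv2.cvtColor(im,cv2.COLOR_RGB2BGR))
for n in("side","top","wrist"):print(n,manip.camera_params(n))
a=cv2.imread("pics/side0.png");b=cv2.imread("pics/top0.png")
E
```

```text
pics
{'clock': 0.0, 'qpos': array([ 1.09500988e+00,  2.76606997e-01,  1.50611741e+00, -3.60428986e-05,
        1.36071674e+00, -1.21017141e-01]), 'qd': array([-0.00083365, -0.00017867,  0.00051646, -0.00213945,  0.0005935 ,
        0.00059811]), 'effort': array([ 1.72581236e-03, -4.16795218e+01, -2.45811456e+01,  1.38052551e-04,
        1.11751427e-02, -1.01305068e-05]), 'position': array([0.19952977, 0.5387242 , 0.23843913]), 'ee_rot': array([-2.54879513e-04,  1.76452081e-01,  9.84308797e-01, -8.88584144e-04]), 'contact_force': array([ 0.52376768, -0.08389146, -0.06129888]), 'moment': array([ 0.0023989 , -0.00138183,  0.02312745]), 'gripper_force': 0.0, 'width': 0.0855359937751411}
side {'fx': 368.52915898399857, 'fy': 368.52915898399857, 'cx': 254.09911865184878, 'cy': 189.67029095555, 'R': array([[ 0.93261453, -0.36007216, -0.02404559],
       [-0.19045412, -0.43450423, -0.88030296],
       [ 0.30652467,  0.82556291, -0.47380219]]), 't': array([-0.43327747,  0.27237491,  0.88403825])}
top {'fx': 350.44309330183785, 'fy': 350.44309330183785, 'cx': 255.4306458418341, 'cy': 193.43899231295399, 'R': array([[ 0.01259557, -0.99963236,  0.02401034],
       [-0.99642626, -0.01455366, -0.08320394],
       [ 0.08352279, -0.02287653, -0.99624325]]), 't': array([0.01883471, 0.5082304 , 1.04139783])}
wrist {'fx': 297.3186396354542, 'fy': 297.3186396354542, 'cx': 258.04132891294097, 'cy': 191.2861471068141, 'tool_from_camera': array([[-6.26088462e-04, -9.54430945e-01, -2.98431196e-01,
         7.61593593e-02],
       [ 9.99999730e-01, -7.12367967e-04,  1.80335499e-04,
         4.97612774e-04],
       [-3.84710605e-04, -2.98431002e-01,  9.54431134e-01,
        -1.34542695e-01],
       [ 0.00000000e+00,  0.00000000e+00,  0.00000000e+00,
         1.00000000e+00]])}
```

View pics/side0.png

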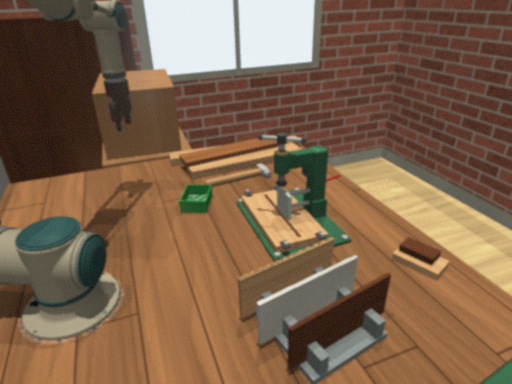

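View pics/top0.png

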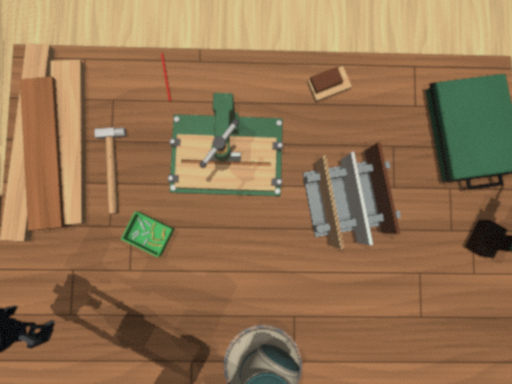

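The side view shows the pale divider leftmost in the rack, with its top edge from (240,278) to (332,240). The top view shows the press around (222,155) and the divider's top edge from (322,158) to (342,247). I'll enlarge both areas to get precise pixels.

Run:
```python
import cv2,numpy as np
b=cv2.imread("pics/top0.png");a=cv2.imread("pics/side0.png")
r=lambda im,x,y,w,h,k:cv2.resize(im[y:y+h,x:x+w],None,fx=k,fy=k,interpolation=cv2.INTER_CUBIC)
cv2.imwrite("pics/c1.png",np.hstack([r(b,164,88,124,112,3.2)[:358,:396],r(b,296,140,124,112,3.2)[:358,:396]]))
cv2.imwrite("pics/c2.png",r(a,230,125,160,120,5))
```

```text
(no output)
```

View pics/c1.png

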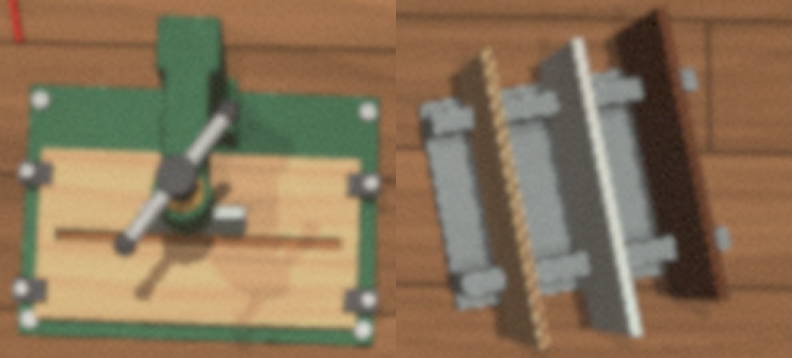

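View pics/c2.png

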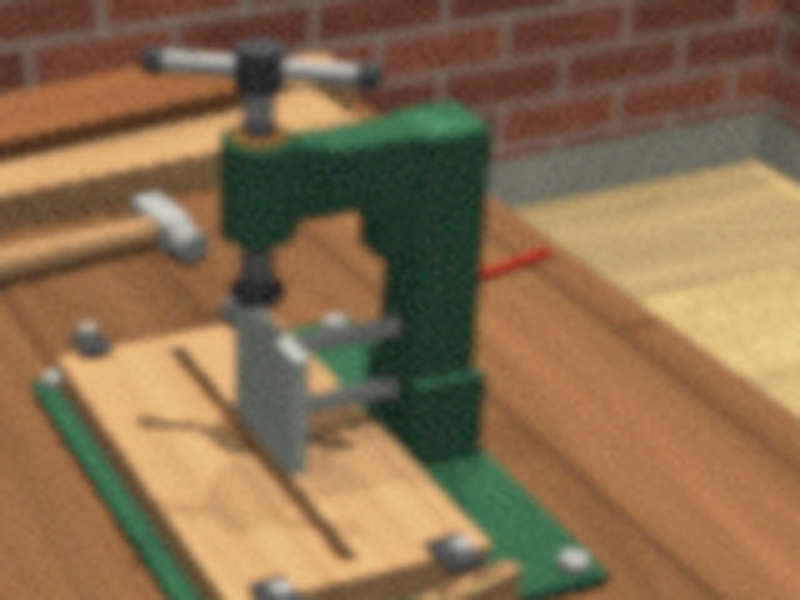

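```bash
cat > h.py <<'E'
import numpy as np
from scipy.optimize import least_squares
from rig import manip
P={n:manip.camera_params(n) for n in("side","top")}
def proj(n,X):
    c=P[n];p=np.asarray(X)@np.array(c["R"]).T+c["t"]
    return np.c_[c["fx"]*p[:,0]/p[:,2]+c["cx"],c["fy"]*p[:,1]/p[:,2]+c["cy"]]
def place(q,L):
    c,s=np.cos(q[2]),np.sin(q[2]);L=np.asarray(L,float)
    return np.c_[q[0]+c*L[:,0]-s*L[:,1],q[1]+s*L[:,0]+c*L[:,1],L[:,2]]
def fit(obs,q0):
    f=lambda q:np.concatenate([(proj(n,place(q,L))-u).ravel() for n,L,u in obs])
    r=least_squares(f,q0,loss="soft_l1");print(r.x.round(4));
    for n,L,u in obs:print(n,(proj(n,place(r.x,L))-u).round(1).tolist())
    return r.x
E
python3 - <<'E'
from h import *
T=lambda p,ox=164,oy=88,ou=0,k=3.2:[[(u-ou+.5)/k-.5+ox,(v+.5)/k-.5+oy] for u,v in p]
S=lambda p:T(p,230,125,0,5)
pr=fit([("top",[[0,.134,.036],[0,-.134,.036]],T([(55,234),(341,243)])),
 ("top",[[.15,.17,.012],[.15,-.17,.012],[-.095,-.17,.012],[-.095,.17,.012]],T([(32,87),(380,96),(374,346),(20,333)])),
 ("top",[[0,0,.297]],T([(178,174)])),
 ("side",[[0,.134,.036],[0,-.134,.036]],S([(181,350),(345,552)])),
 ("side",[[0,0,.284]],S([(259,66)])),
 ("side",[[0,0,.19-.046]],S([(258,292)]))],[.6,.1,0])
r=lambda e:least_squares(lambda a:(proj("top",place(pr,[[-.061*np.cos(a[0]),.061*np.sin(a[0]),.284],[.061*np.cos(a[0]),-.061*np.sin(a[0]),.284]]))-e).ravel(),[.5])
s=r(T([(124,244),(229,107)]));print("tbar cw",s.x,s.fun)
D=lambda p:T(p,296,140,396)
fit([("top",[[0,.13,.125],[0,-.13,.125]],D([(487,50),(545,347)])),
 ("side",[[0,.13,.125],[0,-.13,.125]],[(332,240),(240,279)])],[.5,-.2,.2])
fit([("top",[[0,.13,.125],[0,-.13,.125]],D([(577,40),(636,336)]))],[.5,-.25,.2])
E
```

```text
[ 0.5999  0.1165 -0.0188]
top [[0.1, -0.3], [0.0, 0.1]]
top [[-0.5, -1.2], [0.2, 0.1], [0.1, 0.3], [-0.9, 0.7]]
top [[-0.5, 0.2]]
side [[-0.7, 0.1], [1.5, 2.5]]
side [[0.4, 0.9]]
side [[0.1, 0.2]]
tbar cw [0.60726673] [ 0.68363375  0.62115708 -0.0674283   1.66126442]
[ 0.4811 -0.1848 -1.3808]
top [[-0.2, -0.2], [0.0, 0.1]]
side [[1.4, -1.7], [-1.1, 0.8]]
[ 0.4911 -0.2634 -1.385 ]
top [[-0.0, -0.2], [0.0, 0.2]]
```

Pixel measurements used: the groove ends in the top crop at (55,234) and (341,243), the hub at (178,174), and the divider's top edge in the right crop from (487,50) to (545,347).

The moves only turn about tool z, so tilting the divider needs some other means. First I'll check what the arm does at the edge of its reach.

{"op": "move_arm", "data": {"deltas": [[[0, 0, -1, 0, -1], [0, 0, -1, 0, -1], [0, 0, -1, 0, -1], [0, 0, -1, 0, -1], [0, 0, -1, 0, -1], [0, 0, -1, 0, -1], [0, 0, -1, 0, -1], [0, 0, -1, 0, -1], [0, 0, -1, 0, -1], [0, 0, -1, 0, -1], [0, 0, -1, 0, -1], [0, 0, -1, 0, -1]]]}}

```text
clock: 1.3
position: [0.1762, 0.4761, 0.6943]
ee_rot: [0.003, 0.176, 0.984, 0.013]
contact_force: [0.3, 0.3, -0.0]
width: 0.0853
gripper_force: 0.0
```

{"op": "move_arm", "data": {"deltas": [[[0, 0, -1, 0, -1], [0, 0, -1, 0, -1], [0, 0, -1, 0, -1], [0, 0, -1, 0, -1], [0, 0, -1, 0, -1], [0, 0, -1, 0, -1]]]}}

```text
clock: 1.9
position: [0.1419, 0.3828, 0.7442]
ee_rot: [0.004, 0.176, 0.984, 0.021]
contact_force: [0.0, 0.9, -0.5]
width: 0.0857
gripper_force: 0.0
```

```bash
python3 -c "
from rig import manip
s=manip.get_state();print(s['clock'],s['qpos'].round(3),s['position'].round(3),s['ee_rot'].round(4))"
```

```text
1.9 [ 1.038  0.236  0.221  0.015  2.643 -0.164] [0.142 0.383 0.744] [0.0038 0.1765 0.9841 0.0209]
```

{"op": "move_arm", "data": {"deltas": [[[0, -0.4, -0.3, 0, -1], [0, -0.4, -0.3, 0, -1], [0, -0.4, -0.3, 0, -1], [0, -0.4, -0.3, 0, -1], [0, -0.4, -0.3, 0, -1], [0, -0.4, -0.3, 0, -1]]]}}

```text
clock: 2.5
position: [0.0974, 0.2742, 0.7938]
ee_rot: [0.025, 0.176, 0.982, 0.058]
contact_force: [-0.0, 0.6, 0.8]
width: 0.0855
gripper_force: 0.0
```

```bash
python3 -c "
from rig import manip
s=manip.get_state();print(s['clock'],s['qpos'].round(3),s['position'].round(3),s['ee_rot'].round(4))"
```

```text
2.5 [ 0.989  0.085  0.222  0.     2.71  -0.227] [0.097 0.274 0.794] [0.0246 0.1764 0.9823 0.0576]
```

{"op": "move_arm", "data": {"deltas": [[[0, 0.25, 0.3, 0, -1], [0, 0.25, 0.3, 0, -1], [0, 0.25, 0.3, 0, -1], [0, 0.25, 0.3, 0, -1], [0, 0.25, 0.3, 0, -1], [0, 0.25, 0.3, 0, -1], [0, 0.25, 0.3, 0, -1]]]}}

```text
clock: 3.2
position: [0.184, 0.4891, 0.5715]
ee_rot: [0.022, 0.176, 0.983, 0.051]
contact_force: [0.4, 0.7, -0.3]
width: 0.0854
gripper_force: 0.0
```

```bash
python3 -c "
from rig import manip
s=manip.get_state();print(s['clock'],s['qpos'].round(3),s['position'].round(3),s['ee_rot'].round(4))"
```

```text
3.2 [ 1.086  0.139  0.891 -0.013  2.001 -0.136] [0.184 0.489 0.572] [0.0224 0.1761 0.9828 0.051 ]
```

{"op": "move_arm", "data": {"deltas": [[[0, -0.3, 0.3, 0, -1], [0, -0.3, 0.3, 0, -1], [0, -0.3, 0.3, 0, -1], [0, -0.3, 0.3, 0, -1], [0, -0.3, 0.3, 0, -1], [0, -0.3, 0.3, 0, -1], [0, -0.3, 0.3, 0, -1]]]}}

```text
clock: 3.9
position: [0.1152, 0.2848, 0.3101]
ee_rot: [0.024, 0.176, 0.982, 0.056]
contact_force: [0.0, -0.1, 0.4]
width: 0.0856
gripper_force: 0.0
```

```bash
cat > s.py <<'E'
from rig import manip
from scipy.spatial.transform import Rotation as R
import numpy as np
s=manip.get_state();w,x,y,z=s['ee_rot'];M=R.from_quat([x,y,z,w]).as_matrix()
print(s['clock'],'q',s['qpos'].round(3),'p',s['position'].round(4),'F',s['contact_force'].round(1),'w',s['width'].round(4),s['gripper_force'])
print('tool x,y,z',M.T.round(4).tolist())
E
python3 s.py
```

```text
Traceback (most recent call last):
  File "s.py", line 5, in <module>
    print(s['clock'],'q',s['qpos'].round(3),'p',s['position'].round(4),'F',s['contact_force'].round(1),'w',s['width'].round(4),s['gripper_force'])
                                                                                                           ^^^^^^^^^^^^^^^^
AttributeError: 'float' object has no attribute 'round'
```

{"op": "move_arm", "data": {"deltas": [[[0, -0.3, 0.05, 0, -1], [0, -0.3, 0.05, 0, -1], [0, -0.3, 0.05, 0, -1], [0, -0.3, 0.05, 0, -1]]]}}

```text
clock: 4.3
position: [0.0624, 0.1299, 0.2651]
ee_rot: [0.023, 0.175, 0.983, 0.054]
contact_force: [0.8, -0.6, 1.2]
width: 0.0856
gripper_force: 0.0
```

```bash
sed -i "s/s\['width'\].round(4)/round(s['width'],4)/" s.py
python3 s.py
```

```text
4.3 q [ 0.432 -0.584  2.114  0.063  1.513 -0.787] p [0.0624 0.1299 0.2651] F [ 0.8 -0.6  1.2] w 0.0856 0.0
tool x,y,z [[-0.9377, 0.3466, -0.0254], [0.3417, 0.9328, 0.1143], [0.0633, 0.0985, -0.9931]]
```

```bash
cat > k.py <<'E'
import numpy as np
from scipy.optimize import least_squares
D=np.array([[.2766,1.5061,1.3607,.5703,.2384],[.236,.221,2.643,.4018,.7442],[.085,.222,2.71,.2826,.7938],[.139,.891,2.001,.5185,.5715],[-.584,2.114,1.513,.111,.2651]])
def fk(p,q):
    a=q[0];b=a+q[1]+p[5];c=a+q[1]+q[2]
    return np.array([p[0]+p[2]*np.sin(a)+p[3]*np.sin(b)+p[4]*np.sin(c),p[1]+p[2]*np.cos(a)+p[3]*np.cos(b)+p[4]*np.cos(c)])
r=least_squares(lambda p:np.concatenate([fk(p,d[:3])-d[3:] for d in D]),[0,.3,.4,.4,.25,0]);p=r.x
if __name__=="__main__":
    print(p.round(3),abs(r.fun).max())
    for z in(.04,.08,.12,.16,.2):
        for rr in(.16,.2,.24,.28):
            s=least_squares(lambda q:fk(p,[q[0],q[1],3.02-q[0]-q[1]])-[rr,z],[-.2,2.3]);q=s.x;print(z,rr,q.round(2),round(3.02-q.sum(),2),'%.3f'%abs(s.fun).max())
E
python3 k.py
```

```text
[-0.     0.138  0.63   0.425  0.358  0.142] 0.0004987926713221902
0.04 0.16 [-0.16  2.62] 0.56 0.000
0.04 0.2 [-0.08  2.57] 0.53 0.000
0.04 0.24 [-0.01  2.51] 0.52 0.000
0.04 0.28 [0.05 2.45] 0.53 0.000
0.08 0.16 [-0.29  2.52] 0.78 0.000
0.08 0.2 [-0.2   2.48] 0.74 0.000
0.08 0.24 [-0.12  2.43] 0.71 0.000
0.08 0.28 [-0.05  2.37] 0.69 0.000
0.12 0.16 [-0.37  2.43] 0.96 0.000
0.12 0.2 [-0.28  2.39] 0.91 0.000
0.12 0.24 [-0.2   2.35] 0.87 0.000
0.12 0.28 [-0.12  2.29] 0.85 0.000
0.16 0.16 [-0.43  2.34] 1.11 0.000
0.16 0.2 [-0.34  2.3 ] 1.06 0.000
0.16 0.24 [-0.26  2.26] 1.01 0.000
0.16 0.28 [-0.18  2.22] 0.98 0.000
0.2 0.16 [-0.47  2.24] 1.24 0.000
0.2 0.2 [-0.38  2.22] 1.19 0.000
0.2 0.24 [-0.3   2.18] 1.14 0.000
0.2 0.28 [-0.22  2.14] 1.11 0.000
```

```bash
cat >> s.py <<'E'
import sys
# args: world x,y,z targets -> normalised shifts from the present pose
for a in sys.argv[1:]:
    d=np.array(eval(f"[{a}]"))-s['position'];print(a,'->',(M.T@d/.8).round(4),'len mm',(1000*np.linalg.norm(d)).round())
E
python3 s.py .25,.25,.5 .36,0,.6 .25,-.3,.62 -.157,-.375,.66
```

```text
4.3 q [ 0.432 -0.584  2.114  0.063  1.513 -0.787] p [0.0624 0.1299 0.2651] F [ 0.8 -0.6  1.2] w 0.0856 0.0
tool x,y,z [[-0.9377, 0.3466, -0.0254], [0.3417, 0.9328, 0.1143], [0.0633, 0.0985, -0.9931]]
.25,.25,.5 -> [-0.1753  0.2537 -0.262 ] len mm 324.0
.36,0,.6 -> [-0.4157  0.0235 -0.4082] len mm 467.0
.25,-.3,.62 -> [-0.4174 -0.3705 -0.4787] len mm 588.0
-.157,-.375,.66 -> [ 0.0259 -0.626  -0.5698] len mm 678.0
```

{"op": "move_arm", "data": {"deltas": [[[-0.18, 0.25, -0.26, 0.8, -1], [-0.18, 0.25, -0.26, 0.8, -1], [-0.18, 0.25, -0.26, 0.8, -1], [-0.18, 0.25, -0.26, 0.8, -1], [-0.18, 0.25, -0.26, 0.8, -1], [-0.18, 0.25, -0.26, 0.8, -1], [-0.42, 0.02, -0.41, 0.8, -1], [-0.42, 0.02, -0.41, 0.8, -1], [-0.42, 0.02, -0.41, 0.8, -1], [-0.42, 0.02, -0.41, 0.8, -1], [-0.42, 0.02, -0.41, 0.8, -1], [-0.42, 0.02, -0.41, 0.8, -1]]]}}

```text
clock: 5.5
position: [0.3653, -0.0059, 0.6045]
ee_rot: [-0.026, 0.85, 0.524, 0.055]
contact_force: [0.7, 0.9, 0.3]
width: 0.0855
gripper_force: 0.0
```

```bash
python3 s.py .25,-.3,.62 -.157,-.375,.66
```

```text
5.5 q [-0.325 -0.066  1.023  0.14   2.15   0.219] p [ 0.3653 -0.0059  0.6045] F [0.7 0.9 0.3] w 0.0855 0.0
tool x,y,z [[0.4448, 0.8875, 0.1201], [0.8931, -0.4495, 0.0139], [0.0663, 0.1011, -0.9927]]
.25,-.3,.62 -> [-0.3881  0.0368 -0.0659] len mm 316.0
-.157,-.375,.66 -> [-0.6916 -0.3747 -0.1588] len mm 642.0
```

{"op": "move_arm", "data": {"deltas": [[[-0.39, 0.04, -0.07, 0.437, -1], [-0.39, 0.04, -0.07, 0.437, -1], [-0.39, 0.04, -0.07, 0.437, -1], [-0.39, 0.04, -0.07, 0.437, -1], [-0.39, 0.04, -0.07, 0.437, -1], [-0.39, 0.04, -0.07, 0.437, -1], [-0.69, -0.37, -0.16, 0.437, -1], [-0.69, -0.37, -0.16, 0.437, -1], [-0.69, -0.37, -0.16, 0.437, -1], [-0.69, -0.37, -0.16, 0.437, -1], [-0.69, -0.37, -0.16, 0.437, -1], [-0.69, -0.37, -0.16, 0.437, -1]]]}}

```text
clock: 6.7
position: [-0.0353, -0.3492, 0.6491]
ee_rot: [-0.047, 0.993, 0.097, 0.038]
contact_force: [0.2, -0.5, -0.5]
width: 0.0855
gripper_force: 0.0
```

```bash
python3 s.py -.157,-.375,.71 -.157,-.375,.85 -.136,-.34,.80  -.11,-.30,.85 0,-.2,.9
```

```text
6.7 q [-1.902  0.048  0.789  0.046  2.422 -0.493] p [-0.0353 -0.3492  0.6491] F [ 0.2 -0.5 -0.5] w 0.0855 0.0
tool x,y,z [[0.9784, 0.1885, 0.0852], [0.1958, -0.9768, -0.0866], [0.0669, 0.1014, -0.9926]]
-.157,-.375,.71 -> [-0.1484 -0.0048 -0.089 ] len mm 139.0
-.157,-.375,.85 -> [-0.1335 -0.02   -0.2627] len mm 236.0
-.136,-.34,.80 -> [-0.1049 -0.0522 -0.1945] len mm 182.0
-.11,-.30,.85 -> [-0.0584 -0.1    -0.2493] len mm 220.0
0,-.2,.9 -> [ 0.1051 -0.2006 -0.2895] len mm 294.0
```

{"op": "move_arm", "data": {"deltas": [[[-0.15, 0.0, -0.09, 0, -1], [-0.15, 0.0, -0.09, 0, -1], [-0.15, 0.0, -0.09, 0, -1], [-0.13, -0.02, -0.26, 0, -1], [-0.13, -0.02, -0.26, 0, -1], [-0.13, -0.02, -0.26, 0, -1]]]}}

```text
clock: 7.3
position: [-0.154, -0.3782, 0.7282]
ee_rot: [-0.025, 0.995, 0.097, 0.021]
contact_force: [0.1, 0.3, 0.3]
width: 0.0855
gripper_force: 0.0
```

```bash
python3 s.py -.12,-.33,.85
```

```text
7.3 q [-2.131  0.277  0.22   0.007  2.711 -0.748] p [-0.154  -0.3782  0.7282] F [0.1 0.3 0.3] w 0.0855 0.0
tool x,y,z [[0.9804, 0.1913, 0.0476], [0.1935, -0.98, -0.0462], [0.0378, 0.0545, -0.9978]]
-.12,-.33,.85 -> [ 0.0605 -0.0578 -0.147 ] len mm 135.0
```

{"op": "move_arm", "data": {"deltas": [[[0.06, -0.058, -0.147, 0, -1], [0.06, -0.058, -0.147, 0, -1]]]}}

```text
clock: 7.5
position: [-0.1326, -0.351, 0.7497]
ee_rot: [-0.003, 0.995, 0.097, 0.004]
contact_force: [1.7, -0.1, -0.1]
width: 0.0857
gripper_force: 0.0
```

```bash
python3 s.py -.12,-.33,.85
```

```text
7.5 q [-2.121  0.221  0.22   0.007  2.711 -0.739] p [-0.1326 -0.351   0.7497] F [ 1.7 -0.1 -0.1] w 0.0857 0.0
tool x,y,z [[0.981, 0.1937, 0.0094], [0.1938, -0.981, -0.0057], [0.0081, 0.0074, -0.9999]]
-.12,-.33,.85 -> [ 0.0217 -0.0234 -0.125 ] len mm 103.0
```

```bash
python3 s.py .12,-.36,.55 .383,-.204,.25
```

```text
7.5 q [-2.121  0.221  0.22   0.007  2.711 -0.739] p [-0.1326 -0.351   0.7497] F [ 1.7 -0.1 -0.1] w 0.0857 0.0
tool x,y,z [[0.981, 0.1937, 0.0094], [0.1938, -0.981, -0.0057], [0.0081, 0.0074, -0.9999]]
.12,-.36,.55 -> [0.3053 0.0737 0.2521] len mm 322.0
.383,-.204,.25 -> [ 0.662  -0.0518  0.6312] len mm 733.0
```

{"op": "move_arm", "data": {"deltas": [[[0.305, 0.074, 0.252, 0, -1], [0.305, 0.074, 0.252, 0, -1], [0.305, 0.074, 0.252, 0, -1], [0.305, 0.074, 0.252, 0, -1], [0.305, 0.074, 0.252, 0, -1], [0.305, 0.074, 0.252, 0, -1], [0.662, -0.052, 0.631, 0, -1], [0.662, -0.052, 0.631, 0, -1], [0.662, -0.052, 0.631, 0, -1], [0.662, -0.052, 0.631, 0, -1], [0.662, -0.052, 0.631, 0, -1], [0.662, -0.052, 0.631, 0, -1]]]}}

```text
clock: 8.7
position: [0.2843, -0.2567, 0.3594]
ee_rot: [-0.003, 0.995, 0.098, 0.007]
contact_force: [0.2, -1.4, 0.1]
width: 0.0852
gripper_force: 0.0
```

{"op": "move_arm", "data": {"deltas": [[[0.0, 0.0, 0.0, 0, -1]]]}}

```text
clock: 8.8
position: [0.2844, -0.2533, 0.3561]
ee_rot: [-0.008, 0.995, 0.101, 0.005]
contact_force: [-1.2, -0.0, -0.4]
width: 0.0852
gripper_force: 0.0
```

```bash
python3 s.py .383,-.204,.25 .383,-.204,.097
```

```text
8.8 q [-0.927 -0.072  1.624  0.017  1.599  0.443] p [ 0.2844 -0.2533  0.3561] F [-1.2 -0.  -0.4] w 0.0852 0.0
tool x,y,z [[0.9797, 0.2001, 0.0111], [0.2003, -0.9796, -0.0155], [0.0078, 0.0174, -0.9998]]
.383,-.204,.25 -> [ 0.1316 -0.0337  0.1346] len mm 153.0
.383,-.204,.097 -> [ 0.1294 -0.0307  0.3258] len mm 282.0
```

{"op": "move_arm", "data": {"deltas": [[[0.132, -0.034, 0.135, 0, -1], [0.132, -0.034, 0.135, 0, -1], [0.132, -0.034, 0.135, 0, -1], [0.132, -0.034, 0.135, 0, -1], [0.132, -0.034, 0.135, 0, -1]]]}}

```text
clock: 9.3
position: [0.3827, -0.2103, 0.2535]
ee_rot: [-0.004, 0.995, 0.098, 0.005]
contact_force: [0.3, -0.5, 0.1]
width: 0.0853
gripper_force: 0.0
```

```bash
cat > wr.py <<'E'
from rig import manip
import numpy as np,cv2
from scipy.spatial.transform import Rotation as R
C=manip.camera_params("wrist");TC=np.array(C["tool_from_camera"])
def pose(s):
    w,x,y,z=s['ee_rot'];return R.from_quat([x,y,z,w]).as_matrix(),s['position']
def pw(X,M,p):  # world->wrist pixel
    t=(np.atleast_2d(X)-p)@M;c=(t-TC[:3,3])@TC[:3,:3]
    th=np.arctan2(np.hypot(c[:,0],c[:,1]),c[:,2]);a=np.arctan2(c[:,1],c[:,0])
    return np.c_[C["cx"]+C["fx"]*th*np.cos(a),C["cy"]+C["fy"]*th*np.sin(a)]
def shot(name,pts,k=1.5):
    M,p=pose(manip.get_state());im=cv2.cvtColor(manip.get_image("wrist"),cv2.COLOR_RGB2BGR)
    im=cv2.resize(im,None,fx=k,fy=k)
    for u in pw(pts,M,p):cv2.drawMarker(im,tuple(int(round(float(v)*k)) for v in u),(0,0,255),cv2.MARKER_CROSS,9,1)
    cv2.imwrite(name,im);print(pw(pts,M,p).round(1).tolist())
E
python3 s.py
python3 - <<'E'
from wr import *
e=np.array([.982,.19]);c=np.array([.481,-.185])
shot("pics/w1.png",[[*(c+d*e),.125] for d in(-.13,-.1,0,.13)])
E
```

```text
9.3 q [-0.673  0.054  1.749  0.014  1.337  0.698] p [ 0.3827 -0.2103  0.2535] F [ 0.3 -0.5  0.1] w 0.0853 0.0
tool x,y,z [[0.9807, 0.1951, 0.0112], [0.1952, -0.9807, -0.0077], [0.0095, 0.0097, -0.9999]]
[[253.0, 216.1], [253.0, 185.7], [253.2, 75.1], [254.2, -54.1]]
```

View pics/w1.png

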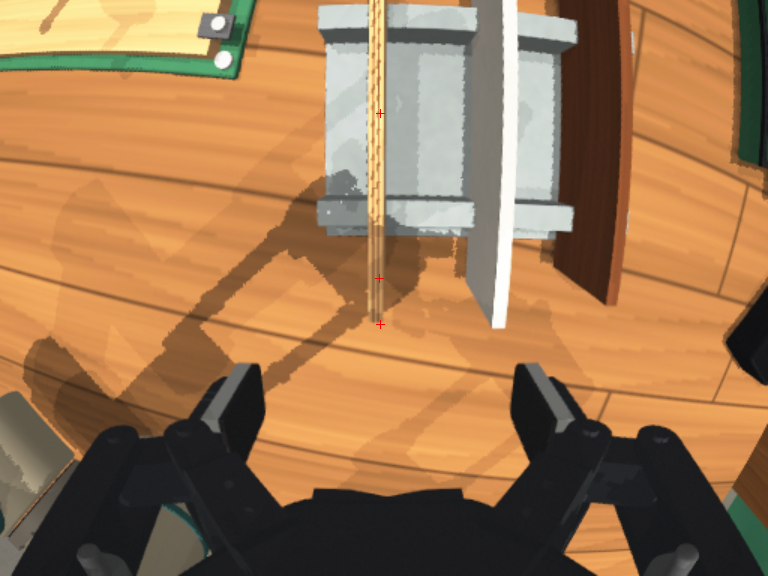

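The wrist view shows the divider's top edge at column about 376/1.5, with its near end at row about 320/1.5. That is about 2 mm left of my estimate and 2.5 mm farther along. The white panel is well clear of the right finger.

```bash
python3 s.py .3855,-.2015,.14 .3855,-.2015,.097
```

```text
9.35 q [-0.675  0.053  1.748  0.014  1.338  0.698] p [ 0.3827 -0.2111  0.2544] F [-0.4 -0.9  0.5] w 0.0853 0.0
tool x,y,z [[0.981, 0.1937, 0.0125], [0.1938, -0.981, -0.006], [0.0111, 0.0083, -0.9999]]
.3855,-.2015,.14 -> [ 0.004  -0.0102  0.1432] len mm 115.0
.3855,-.2015,.097 -> [ 0.0033 -0.0099  0.1969] len mm 158.0
```

{"op": "move_arm", "data": {"deltas": [[[0.004, -0.01, 0.143, 0, -1], [0.004, -0.01, 0.143, 0, -1], [0.004, -0.01, 0.143, 0, -1], [0.003, -0.01, 0.197, 0, -1], [0.003, -0.01, 0.197, 0, -1], [0.003, -0.01, 0.197, 0, 1], [0.003, -0.01, 0.197, 0, 1], [0.003, -0.01, 0.197, 0, 1], [0.003, -0.01, 0.197, 0, 1], [0.003, -0.01, 0.197, 0, 1], [0.003, -0.01, 0.197, 0, 1], [0.003, -0.01, 0.197, 0, 1]]], "squeeze": 60}}

```text
clock: 10.55
position: [0.3856, -0.2011, 0.0962]
ee_rot: [-0.004, 0.995, 0.097, 0.006]
contact_force: [-1.2, -0.3, 6.4]
width: 0.0082
gripper_force: 59.3
```

```bash
python3 s.py
```

```text
10.55 q [-0.653  0.202  2.012  0.017  0.924  0.713] p [ 0.3856 -0.2011  0.0962] F [-1.2 -0.3  6.4] w 0.0082 59.300172328948975
tool x,y,z [[0.9811, 0.1931, 0.0128], [0.1932, -0.9811, -0.0066], [0.0113, 0.0089, -0.9999]]
```

```bash
python3 s.py .3855,-.2015,.25 .36,.0,.55 .40,.07,.66
```

```text
10.55 q [-0.653  0.202  2.012  0.017  0.924  0.713] p [ 0.3856 -0.2011  0.0962] F [-1.2 -0.3  6.4] w 0.0082 59.300172328948975
tool x,y,z [[0.9811, 0.1931, 0.0128], [0.1932, -0.9811, -0.0066], [0.0113, 0.0089, -0.9999]]
.3855,-.2015,.25 -> [ 0.0022 -0.0008 -0.1922] len mm 154.0
.36,.0,.55 -> [ 0.0244 -0.2565 -0.5653] len mm 497.0
.40,.07,.66 -> [ 0.0921 -0.3336 -0.7014] len mm 626.0
```

{"op": "move_arm", "data": {"deltas": [[[0.0, 0, -0.01, 0, 1], [0.0, 0, -0.04, 0, 1], [0.002, 0, -0.08, 0, 1], [0.002, 0, -0.12, 0, 1], [0.002, 0, -0.16, 0, 1], [0.002, 0, -0.19, 0, 1]]], "squeeze": 90}}

```text
clock: 11.15
position: [0.3849, -0.2014, 0.2492]
ee_rot: [-0.005, 0.995, 0.097, 0.006]
contact_force: [0.1, 0.1, -2.9]
width: 0.0083
gripper_force: 87.9
```

{"op": "move_arm", "data": {"deltas": [[[0.01, -0.13, -0.18, -0.648, 1], [0.01, -0.13, -0.18, -0.648, 1], [0.01, -0.13, -0.18, -0.648, 1], [0.01, -0.13, -0.18, -0.648, 1], [0.022, -0.256, -0.37, -0.648, 1], [0.022, -0.256, -0.37, -0.648, 1], [0.022, -0.256, -0.37, -0.648, 1], [0.022, -0.256, -0.37, -0.648, 1], [0.09, -0.333, -0.509, -0.648, 1], [0.09, -0.333, -0.509, -0.648, 1], [0.09, -0.333, -0.509, -0.648, 1], [0.09, -0.333, -0.509, -0.648, 1]]]}}

```text
clock: 12.35
position: [0.402, 0.071, 0.6599]
ee_rot: [0.001, 0.713, 0.702, 0.009]
contact_force: [0.1, -0.8, -2.9]
width: 0.0085
gripper_force: 88.2
```

```bash
python3 s.py
python3 - <<'E'
from rig import manip
import cv2
cv2.imwrite("pics/side1.png",cv2.cvtColor(manip.get_image("side"),cv2.COLOR_RGB2BGR))
E
```

```text
12.35 q [-0.006  0.085  0.709  0.016  2.332  0.02 ] p [0.402  0.071  0.6599] F [ 0.1 -0.8 -2.9] w 0.0085 88.18491339683533
tool x,y,z [[0.0154, 0.9998, 0.0115], [0.9998, -0.0156, 0.0152], [0.0154, 0.0112, -0.9998]]
```

View pics/side1.png

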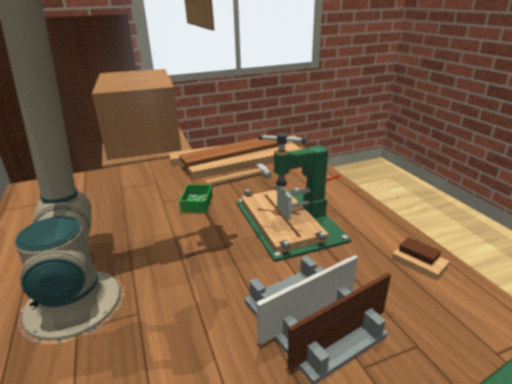

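```bash
python3 s.py .362,.063,.76 .15,.066,.90
```

```text
12.4 q [-0.008  0.084  0.716  0.015  2.331  0.019] p [0.4013 0.07   0.6581] F [-0.3 -0.3 -2.7] w 0.0079 88.17325472831726
tool x,y,z [[0.0171, 0.9998, 0.0106], [0.9998, -0.0172, 0.011], [0.0112, 0.0105, -0.9999]]
.362,.063,.76 -> [-0.0083 -0.0475 -0.128 ] len mm 109.0
.15,.066,.90 -> [-0.0072 -0.3106 -0.3059] len mm 349.0
```

{"op": "move_arm", "data": {"deltas": [[[-0.008, -0.047, -0.128, 0, 1], [-0.008, -0.047, -0.128, 0, 1], [-0.008, -0.047, -0.128, 0, 1], [-0.007, -0.31, -0.306, 0, 1], [-0.007, -0.31, -0.306, 0, 1], [-0.007, -0.31, -0.306, 0, 1], [-0.007, -0.31, -0.306, 0, 1], [-0.007, -0.31, -0.306, 0, 1], [-0.007, -0.31, -0.306, 0, 1]]]}}

```text
clock: 13.3
position: [0.2904, 0.0988, 0.7864]
ee_rot: [0.031, 0.713, 0.699, 0.039]
contact_force: [0.7, -0.4, -1.9]
width: 0.0078
gripper_force: 89.5
```

```bash
python3 s.py .10,.066,.95
```

```text
13.3 q [9.90e-02 1.10e-01 2.23e-01 2.00e-03 2.71e+00 1.20e-01] p [0.2904 0.0988 0.7864] F [ 0.7 -0.4 -1.9] w 0.0078 89.54612731933594
tool x,y,z [[0.0189, 0.9997, 0.0125], [0.9949, -0.0201, 0.0987], [0.0989, 0.0105, -0.995]]
.10,.066,.95 -> [-0.043  -0.2158 -0.2275] len mm 253.0
```

{"op": "move_arm", "data": {"deltas": [[[-0.06, -0.216, -0.23, 0, 1], [-0.06, -0.216, -0.23, 0, 1], [-0.06, -0.216, -0.23, 0, 1], [-0.06, -0.216, -0.23, 0, 1], [-0.06, -0.216, -0.23, 0, 1]]]}}

```text
clock: 13.8
position: [0.2313, 0.1009, 0.8089]
ee_rot: [0.06, 0.711, 0.697, 0.068]
contact_force: [-0.8, 0.8, -2.1]
width: 0.008
gripper_force: 89.5
```

```bash
python3 s.py .05,.06,.95
```

```text
13.8 q [ 0.162  0.028  0.222 -0.048  2.71   0.137] p [0.2313 0.1009 0.8089] F [-0.8  0.8 -2.1] w 0.008 89.50373411178589
tool x,y,z [[0.0194, 0.9997, 0.0131], [0.9832, -0.0214, 0.1815], [0.1817, 0.0093, -0.9833]]
.05,.06,.95 -> [-0.0531 -0.1897 -0.2152] len mm 233.0
```

{"op": "move_arm", "data": {"deltas": [[[-0.08, -0.19, -0.22, 0, 1], [-0.08, -0.19, -0.22, 0, 1], [-0.08, -0.19, -0.22, 0, 1], [-0.08, -0.19, -0.22, 0, 1]]]}}

```text
clock: 14.2
position: [0.17, 0.0985, 0.8256]
ee_rot: [0.089, 0.709, 0.693, 0.095]
contact_force: [0.9, -0.2, -1.4]
width: 0.0082
gripper_force: 89.5
```

```bash
python3 s.py .42,.03,.6 .52,.02,.30
```

```text
14.2 q [ 0.3   -0.047  0.221 -0.172  2.71   0.156] p [0.17   0.0985 0.8256] F [ 0.9 -0.2 -1.4] w 0.0082 89.53163623809814
tool x,y,z [[0.0205, 0.9997, 0.0106], [0.9659, -0.0225, 0.258], [0.2582, 0.0049, -0.9661]]
.42,.03,.6 -> [-0.0822  0.231   0.3528] len mm 344.0
.52,.02,.30 -> [-0.0961  0.2553  0.7472] len mm 636.0
```

```bash
cat > ins.py <<'E'
from wr import *
import sys
P0=np.array([.5999,.1165]);yaw=-.0188
X=np.array([np.cos(yaw),np.sin(yaw),0]);Y=np.array([-X[1],X[0],0])
B=np.array([.1,0,.081])   # bottom-mid of board in tool frame
def pp(x,y,z):return np.array([*P0,0])+x*X+y*Y+[0,0,z]
def press(w):d=w-np.array([*P0,0]);return np.array([d@X,d@Y,d[2]])
if __name__=="__main__":
    s=manip.get_state();M,p=pose(s)
    print(s['clock'],'F',s['contact_force'].round(1),'tip press mm',(1000*press(p+M@B)).round(1),'tilt',M[:2,2].round(4),'toolx z',M[2,0].round(4),'w',round(s['width'],4))
    for a in sys.argv[1:]:
        t=pp(*np.array(eval(f"[{a}]"))/1000)-M@B
        print(a,'->',(M.T@(t-p)/.8).round(4))
E
python3 ins.py -60,0,250 -60,0,100
```

```text
14.2 F [ 0.9 -0.2 -1.4] tip press mm [-408.4   74.7  748.4] tilt [0.2582 0.0049] toolx z 0.0106 w 0.0082
-60,0,250 -> [-0.0993  0.2604  0.7134]
-60,0,100 -> [-0.1012  0.2121  0.8945]
```

{"op": "move_arm", "data": {"deltas": [[[-0.05, 0.2, 0.3, 0, 1], [-0.05, 0.2, 0.3, 0, 1], [-0.05, 0.2, 0.3, 0, 1], [-0.05, 0.2, 0.3, 0, 1], [-0.05, 0.2, 0.3, 0, 1], [-0.05, 0.2, 0.3, 0, 1], [-0.099, 0.26, 0.71, 0, 1], [-0.099, 0.26, 0.71, 0, 1], [-0.099, 0.26, 0.71, 0, 1], [-0.099, 0.26, 0.71, 0, 1], [-0.099, 0.26, 0.71, 0, 1], [-0.099, 0.26, 0.71, 0, 1]]]}}

```text
clock: 15.4
position: [0.5032, 0.0214, 0.3565]
ee_rot: [0.088, 0.709, 0.694, 0.093]
contact_force: [1.5, 0.3, -2.8]
width: 0.0078
gripper_force: 89.5
```

```bash
python3 ins.py -60,0,250 -60,0,100; python3 s.py
```

```text
15.4 F [ 1.5  0.3 -2.8] tip press mm [-74.2   3.8 279.2] tilt [0.2546 0.0046] toolx z 0.01 w 0.0078
-60,0,250 -> [-0.0051  0.0079  0.0397]
-60,0,100 -> [-0.007  -0.0398  0.221 ]
15.4 q [-0.121 -0.021  1.603  0.037  1.305 -0.105] p [0.5032 0.0214 0.3565] F [ 1.5  0.3 -2.8] w 0.0078 89.49326634407043
tool x,y,z [[0.0199, 0.9998, 0.01], [0.9668, -0.0218, 0.2544], [0.2546, 0.0046, -0.967]]
```

```bash
python3 ins.py -55,0,70
```

```text
15.4 F [ 1.5  0.3 -2.8] tip press mm [-74.2   3.8 279.2] tilt [0.2546 0.0046] toolx z 0.01 w 0.0078
-55,0,70 -> [-0.0074 -0.0433  0.2589]
```

{"op": "move_arm", "data": {"deltas": [[[-0.004, -0.02, 0.13, 0, 1], [-0.004, -0.02, 0.13, 0, 1], [-0.007, -0.043, 0.22, 0, 1], [-0.007, -0.043, 0.22, 0, 1], [-0.007, -0.043, 0.259, 0, 1], [-0.007, -0.043, 0.259, 0, 1], [-0.007, -0.043, 0.259, 0, 1]]]}}

```text
clock: 16.1
position: [0.5227, 0.0178, 0.1501]
ee_rot: [0.088, 0.709, 0.694, 0.094]
contact_force: [0.5, -0.4, -1.8]
width: 0.008
gripper_force: 89.5
```

```bash
python3 ins.py -20,0,42
cat > look.py <<'E'
import sys
from ins import *
from h import proj
def mark(im,u,k,o,c):
    for v in u:cv2.drawMarker(im,(int(round((v[0]-o[0]+.5)*k-.5)),int(round((v[1]-o[1]+.5)*k-.5))),c,cv2.MARKER_TILTED_CROSS,8,1)
s=manip.get_state();M,p=pose(s)
L=lambda x,z,y=0:p+M@np.array([x,y,z])
bt=np.array([L(-.03,-.029),L(.1,-.029),L(.23,-.029),L(-.03,.081),L(.23,.081)])
gr=np.array([pp(0,.134,.036),pp(0,-.134,.036),pp(.0045,.045,.118),pp(.0045,-.045,.118)])
out=[]
for n,o,w,h in(("side",(225,125),160,150),("top",(160,85),160,150)):
    im=cv2.cvtColor(manip.get_image(n),cv2.COLOR_RGB2BGR)[o[1]:o[1]+h,o[0]:o[0]+w]
    im=cv2.resize(im,None,fx=2.5,fy=2.5,interpolation=cv2.INTER_CUBIC)
    if len(sys.argv)<3:
        mark(im,proj(n,bt),2.5,o,(0,0,255));mark(im,proj(n,gr),2.5,o,(255,0,0))
    out.append(im)
im=cv2.cvtColor(manip.get_image("wrist"),cv2.COLOR_RGB2BGR);im=im[:,:]
if len(sys.argv)<3:
    mark(im,pw(bt,M,p),1,(0,0),(0,0,255));mark(im,pw(gr,M,p),1,(0,0),(255,0,0))
im=cv2.resize(im[:280,:],(400,219),interpolation=cv2.INTER_CUBIC)
cv2.imwrite(sys.argv[1],np.vstack([np.hstack(out),np.hstack([im,np.zeros_like(im)])]))
E
python3 look.py pics/l1.png
```

```text
16.1 F [ 0.5 -0.4 -1.8] tip press mm [-54.6   0.7  72.9] tilt [0.2548 0.0051] toolx z 0.0104 w 0.008
-20,0,42 -> [-0.0012  0.032   0.0483]
```

View pics/l1.png

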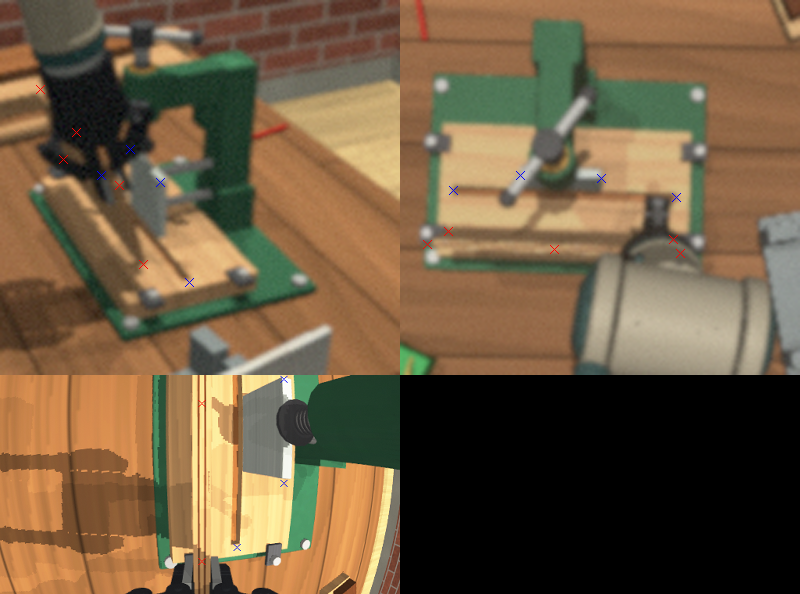

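Run:
```python
from ins import *
im=manip.get_image("wrist").astype(int);M,p=pose(manip.get_state())
g=im.sum(2)
print('groove cols row150',g[150,290:318].tolist());print('row200',g[200,290:318].tolist())
for c in(300,302,304):print(c,g[196:230,c].tolist())
for c in(364,367,370,373):print('plate',c,g[112:146,c].tolist())
print('board top cols row120',g[120,240:285].tolist())
print(pw([pp(.0045,-.134,.036),pp(-.0075,-.134,.036),pp(.0045,0,.036),pp(.0045,-.045,.118),pp(.0145,-.045,.118)],M,p).round(1).tolist())
print('board',pw([p+M@np.array([x,y,-.029]) for x in(.05,.1) for y in(-.0045,.0045)],M,p).round(1).tolist())
```

```text
groove cols row150 [610, 619, 622, 624, 617, 614, 609, 449, 434, 437, 436, 435, 437, 426, 301, 302, 303, 299, 400, 592, 633, 635, 627, 617, 608, 604, 603, 599]
row200 [631, 635, 636, 629, 622, 551, 470, 455, 453, 422, 406, 358, 299, 283, 284, 287, 283, 624, 640, 645, 646, 636, 632, 632, 631, 625, 626, 640]
300 [421, 420, 420, 418, 406, 404, 417, 435, 434, 435, 436, 436, 436, 436, 435, 387, 273, 286, 285, 322, 527, 623, 623, 627, 638, 645, 648, 650, 649, 652, 652, 652, 650, 649]
302 [316, 315, 319, 312, 299, 274, 279, 290, 292, 290, 293, 293, 293, 290, 294, 291, 274, 264, 275, 391, 566, 623, 623, 632, 640, 646, 649, 651, 650, 652, 652, 652, 651, 650]
304 [285, 285, 282, 284, 284, 283, 283, 285, 294, 297, 296, 296, 296, 295, 294, 292, 284, 278, 267, 444, 597, 623, 625, 633, 642, 647, 649, 649, 650, 650, 652, 652, 650, 651]
plate 364 [732, 732, 732, 732, 733, 733, 732, 732, 732, 735, 732, 733, 734, 734, 734, 735, 735, 735, 737, 713, 590, 560, 567, 567, 566, 567, 567, 567, 568, 567, 567, 567, 570, 567]
plate 367 [732, 732, 732, 732, 732, 732, 731, 731, 732, 732, 732, 732, 732, 732, 733, 
[... 153 characters left out ...]
5, 735, 735, 735, 736, 735, 735, 736, 735, 736, 731, 680, 615, 614, 616, 614, 616, 617, 619, 617, 617, 620, 619, 619, 620]
plate 373 [632, 629, 622, 614, 612, 609, 608, 610, 610, 611, 611, 610, 611, 608, 608, 608, 608, 608, 609, 606, 606, 606, 608, 606, 605, 606, 607, 605, 604, 605, 607, 607, 608, 610]
board top cols row120 [364, 357, 350, 352, 371, 472, 587, 642, 641, 641, 641, 642, 599, 361, 289, 515, 647, 647, 637, 624, 627, 523, 287, 413, 592, 635, 630, 625, 616, 607, 584, 607, 613, 611, 610, 613, 617, 620, 620, 620, 613, 610, 600, 583, 579]
[[303.9, 218.3], [292.6, 219.6], [307.8, 77.3], [358.0, 136.8], [369.9, 136.9]]
board [[245.8, 174.4], [270.4, 174.4], [245.1, 36.2], [271.0, 36.2]]
```

```bash
sed -i 's/P0=np.array(\[.5999,.1165\])/P0=np.array([.6023,.12])/; s/B=np.array(\[.1,/B=np.array([.0992,/' ins.py; python3 ins.py -20,0,46 -20,0,42 -5,0,42
```

```text
16.3 F [ 0.7  0.3 -2. ] tip press mm [-54.9  -4.   75.8] tilt [0.2608 0.0044] toolx z 0.0099 w 0.0076
-20,0,46 -> [0.0047 0.0324 0.0473]
-20,0,42 -> [0.0047 0.0311 0.0522]
-5,0,42 -> [0.0047 0.0492 0.0571]
```

{"op": "move_arm", "data": {"deltas": [[[0.0047, 0.015, 0.02, 0, 1], [0.0047, 0.032, 0.047, 0, 1], [0.0047, 0.032, 0.047, 0, 1]]]}}

```text
clock: 16.6
position: [0.5594, 0.0207, 0.1215]
ee_rot: [0.09, 0.709, 0.693, 0.095]
contact_force: [-0.2, -0.5, -1.4]
width: 0.008
gripper_force: 89.5
```

```bash
python3 ins.py -5,0,42
```

```text
16.6 F [-0.2 -0.5 -1.4] tip press mm [-19.9  -0.1  44.3] tilt [0.259  0.0046] toolx z 0.0101 w 0.008
-5,0,42 -> [0.0001 0.0173 0.0076]
```

{"op": "move_arm", "data": {"deltas": [[[0.0, 0.0, 0.0, 0, 1]]]}}

```text
clock: 16.7
position: [0.5576, 0.0209, 0.1221]
ee_rot: [0.089, 0.709, 0.694, 0.095]
contact_force: [-0.4, 0.4, -0.9]
width: 0.0081
gripper_force: 89.5
```

```bash
python3 ins.py -5,0,42
```

```text
16.7 F [-0.4  0.4 -0.9] tip press mm [-21.8   0.1  44.9] tilt [0.2577 0.0048] toolx z 0.0102 w 0.0081
-5,0,42 -> [-0.0001  0.0194  0.0089]
```

{"op": "move_arm", "data": {"deltas": [[[0, 0.01, 0.005, 0, 1], [0, 0.0185, 0.0075, 0, 1], [0, 0.0185, 0.0075, 0, 1], [0, 0.0185, 0.0075, 0, 1]]]}}

```text
clock: 17.1
position: [0.5737, 0.0206, 0.1198]
ee_rot: [0.089, 0.709, 0.694, 0.095]
contact_force: [0.5, 0.1, -2.1]
width: 0.008
gripper_force: 89.5
```

```bash
python3 ins.py
```

```text
17.1 F [ 0.5  0.1 -2.1] tip press mm [-5.8  0.  42.5] tilt [0.2578 0.0047] toolx z 0.0103 w 0.008
```

{"op": "move_arm", "data": {"deltas": [[[0, 0.0025, 0.0007, 0, 1], [0, 0.0048, 0.0013, 0, 1], [0, 0.0048, 0.0013, 0, 1]]]}}

```text
clock: 17.4
position: [0.5778, 0.0205, 0.1196]
ee_rot: [0.089, 0.709, 0.694, 0.095]
contact_force: [0.1, -0.1, -2.6]
width: 0.0081
gripper_force: 89.5
```

```bash
python3 ins.py
```

```text
17.4 F [ 0.1 -0.1 -2.6] tip press mm [-1.6  0.  42.3] tilt [0.258  0.0047] toolx z 0.0102 w 0.0081
```

Almost at the plate, so I'll advance in small steps.

{"op": "move_arm", "data": {"deltas": [[[0, 0.0024, 0.0007, 0, 1], [0, 0.0024, 0.0007, 0, 1]]]}}

```text
clock: 17.6
position: [0.5789, 0.0205, 0.1191]
ee_rot: [0.089, 0.708, 0.694, 0.094]
contact_force: [-0.8, 0.3, -1.0]
width: 0.008
gripper_force: 89.6
```

{"op": "move_arm", "data": {"deltas": [[[0, 0.0018, 0.0005, 0, 1], [0, 0.0018, 0.0005, 0, 1]]]}}

```text
clock: 17.8
position: [0.5796, 0.0205, 0.1188]
ee_rot: [0.088, 0.708, 0.694, 0.093]
contact_force: [-4.2, -0.6, -0.1]
width: 0.0079
gripper_force: 89.9
```

```bash
python3 ins.py
```

```text
17.8 F [-4.2 -0.6 -0.1] tip press mm [-0.2  0.1 41.4] tilt [0.2545 0.0049] toolx z 0.0102 w 0.0079
```

{"op": "move_arm", "data": {"deltas": [[[0, -0.0029, -0.0008, 0, 1], [0, -0.0045, 0.0052, 0, 1], [0, -0.0055, 0.009, 0, 1], [0, -0.0055, 0.009, 0, 1]]]}}

```text
clock: 18.2
position: [0.5786, 0.0206, 0.1107]
ee_rot: [0.089, 0.709, 0.694, 0.094]
contact_force: [-0.3, 0.3, -2.1]
width: 0.0081
gripper_force: 89.6
```

```bash
python3 ins.py
```

```text
18.2 F [-0.3  0.3 -2.1] tip press mm [-0.9  0.1 33.5] tilt [0.2573 0.0048] toolx z 0.0104 w 0.0081
```

{"op": "move_arm", "data": {"deltas": [[[0, -0.0005, 0.0018, 0, 1], [0, -0.001, 0.0036, 0, 1], [0, -0.001, 0.0036, 0, 1]]]}}

```text
clock: 18.5
position: [0.5786, 0.0207, 0.1081]
ee_rot: [0.089, 0.709, 0.694, 0.095]
contact_force: [-1.3, 1.1, -2.0]
width: 0.0079
gripper_force: 89.6
```

```bash
python3 ins.py; python3 look.py pics/l2.png 1
```

```text
18.5 F [-1.3  1.1 -2. ] tip press mm [-0.8  0.2 30.9] tilt [0.2575 0.0049] toolx z 0.0104 w 0.0079
```

View pics/l2.png

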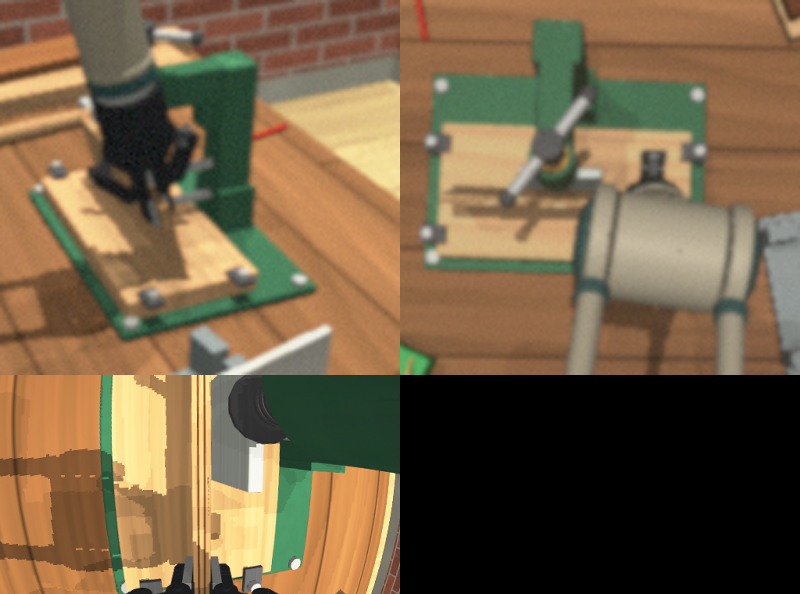

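The slanted divider's lower edge is in the groove, with its top just ahead of the shoe. I'll lower it a little more, then let it go inside a loose finger cage.

{"op": "move_arm", "data": {"deltas": [[[0, -0.0002, 0.0018, 0, 1], [0, -0.0004, 0.0036, 0, 1], [0, -0.0004, 0.0036, 0, 1]]]}}

```text
clock: 18.95
position: [0.5788, 0.0206, 0.1052]
ee_rot: [0.089, 0.709, 0.694, 0.094]
contact_force: [-0.7, 0.7, -2.3]
width: 0.0081
gripper_force: 89.7
```

```bash
python3 ins.py
```

```text
18.95 F [-0.7  0.7 -2.3] tip press mm [-0.7  0.2 27.9] tilt [0.2572 0.0048] toolx z 0.0104 w 0.0081
```

{"op": "move_arm", "data": {"deltas": [[[0, 0, 0, 0, 0.6], [0, 0, 0, 0, 0.4], [0, 0, 0, 0, 0.29], [0, 0, 0, 0, 0.29], [0, 0, 0, 0, 0.29]]]}}

```text
clock: 19.45
position: [0.5793, 0.0206, 0.1057]
ee_rot: [0.089, 0.709, 0.693, 0.095]
contact_force: [0.0, 0.0, 0.6]
width: 0.0304
gripper_force: 0.0
```

```bash
python3 ins.py; python3 s.py
python3 - <<'E'
from ins import *
s=manip.get_state();M,p=pose(s);g=manip.get_image("wrist").astype(int).sum(2)
np.save("g1.npy",g)
for r in(40,120):print(r,g[r,225:300].tolist())
for th in(.258,.3,.36,.1,0):
    print(th,[pw([pp(-.0045+.0045*np.cos(th)-x*0-.110*np.sin(th)+o*np.cos(th),y,.026+.11*np.cos(th)+.0045*np.sin(th)) for o in(-.0045,.0045)],M,p).round(0).tolist() for y in(-.05,)])
E
```

```text
19.45 F [0.  0.  0.6] tip press mm [-0.1  0.1 28.4] tilt [0.2583 0.0048] toolx z 0.0104 w 0.0304
19.45 q [-0.104  0.279  1.906  0.049  0.698 -0.116] p [0.5793 0.0206 0.1057] F [0.  0.  0.6] w 0.0304 0.0
tool x,y,z [[0.0203, 0.9997, 0.0104], [0.9659, -0.0223, 0.2581], [0.2583, 0.0048, -0.9661]]
40 [368, 369, 370, 371, 371, 371, 361, 352, 344, 342, 336, 373, 544, 627, 633, 634, 615, 611, 611, 289, 313, 501, 641, 640, 644, 645, 646, 427, 293, 343, 644, 641, 639, 637, 635, 609, 527, 337, 287, 287, 288, 301, 341, 342, 343, 351, 353, 354, 344, 347, 355, 358, 361, 361, 358, 360, 354, 343, 344, 362, 358, 354, 357, 361, 361, 350, 342, 341, 185, 129, 142, 162, 175, 174, 175]
120 [390, 386, 382, 375, 370, 362, 358, 352, 349, 351, 353, 352, 349, 571, 600, 601, 603, 605, 589, 424, 253, 346, 551, 610, 610, 613, 614, 550, 258, 299, 491, 596, 590, 582, 571, 564, 526, 414, 318, 307, 309, 334, 364, 358, 356, 356, 363, 364, 365, 363, 361, 361, 360, 359, 356, 360, 356, 348, 347, 365, 360, 350, 353, 363, 365, 361, 357, 359, 362, 362, 362, 362, 367, 372, 367]Traceback (most recent call last):
  File "<stdin>", line 6, in <module>
NameError: name 'x' is not defined. Did you mean: 'X'?
```

{"op": "move_arm", "data": {"deltas": [[[0, 0.006, 0.0016, 0, 0.29], [0, 0.012, 0.0032, 0, 0.29], [0, 0.018, 0.0048, 0, 0.29], [0, 0.024, 0.0064, 0, 0.29], [0, 0.028, 0.0075, 0, 0.29], [0, 0.028, 0.0075, 0, 0.29]]]}}

```text
clock: 20.1
position: [0.603, 0.0201, 0.1054]
ee_rot: [0.089, 0.709, 0.694, 0.095]
contact_force: [0.4, -0.2, 0.7]
width: 0.0306
gripper_force: 0.0
```

```bash
python3 ins.py
```

```text
20.1 F [ 0.4 -0.2  0.7] tip press mm [23.6  0.1 28.2] tilt [0.2582 0.0047] toolx z 0.0102 w 0.0306
```

{"op": "move_arm", "data": {"deltas": [[[0, 0.003, 0.0008, 0, 0.29], [0, 0.006, 0.0016, 0, 0.29], [0, 0.009, 0.0024, 0, 0.29], [0, 0.009, 0.0024, 0, 0.29]]]}}

```text
clock: 20.5
position: [0.6084, 0.0201, 0.1049]
ee_rot: [0.088, 0.709, 0.694, 0.094]
contact_force: [-3.7, -0.1, 1.5]
width: 0.0304
gripper_force: 1.9
```

```bash
python3 ins.py; python3 s.py|head -1
python3 - <<'E'
from ins import *
s=manip.get_state();M,p=pose(s);g=manip.get_image("wrist").astype(int).sum(2)
for r in(60,120,150):print(r,g[r,225:300].tolist())
for zt in(.134,.138):print(zt,pw([pp(x,y,zt) for y in(-.06,-.03,0) for x in(-.0045,.0045)],M,p).round(0).tolist())
E
```

```text
20.5 F [-3.7 -0.1  1.5] tip press mm [28.7  0.2 27.6] tilt [0.2548 0.0049] toolx z 0.0103 w 0.0304
20.5 q [-0.099  0.319  1.844  0.045  0.723 -0.108] p [0.6084 0.0201 0.1049] F [-3.7 -0.1  1.5] w 0.0304 1.8655948668310884
60 [147, 150, 145, 143, 142, 139, 146, 147, 148, 140, 136, 137, 138, 135, 138, 136, 136, 139, 137, 138, 138, 137, 138, 134, 138, 138, 138, 139, 141, 138, 140, 140, 140, 142, 139, 142, 142, 139, 139, 144, 140, 140, 144, 138, 141, 136, 139, 139, 138, 139, 138, 141, 137, 137, 137, 136, 139, 138, 135, 140, 137, 141, 138, 136, 138, 137, 136, 136, 137, 137, 136, 140, 136, 138, 140]
120 [286, 295, 294, 294, 302, 294, 292, 293, 291, 285, 284, 265, 265, 263, 283, 297, 298, 445, 587, 605, 605, 605, 605, 570, 341, 255, 266, 322, 500, 611, 613, 614, 537, 292, 253, 495, 601, 592, 583, 575, 569, 617, 719, 740, 740, 741, 743, 743, 742, 739, 739, 737, 712, 589, 607, 610, 612, 615, 615, 611, 606, 606, 609, 614, 622, 627, 625, 623, 619, 612, 609, 604, 604, 608, 608]
150 [274, 290, 291, 296, 297, 304, 294, 294, 293, 291, 286, 278, 266, 263, 270, 287, 295, 406, 565, 603, 607, 606, 606, 607, 558, 382, 254, 476, 609, 611, 611, 613, 552, 360, 254, 423, 569, 594, 584, 575, 570, 610, 712, 744, 743, 744, 744, 744, 743, 742, 739, 739, 706, 627, 574, 580, 583, 588, 582, 574, 571, 600, 612, 620, 625, 627, 625, 622, 617, 608, 608, 605, 603, 608, 609]
0.134 [[245.0, 202.0], [268.0, 200.0], [244.0, 120.0], [269.0, 119.0], [243.0, 35.0], [269.0, 37.0]]
0.138 [[248.0, 205.0], [272.0, 203.0], [246.0, 120.0], [272.0, 120.0], [246.0, 33.0], [272.0, 34.0]]
```

{"op": "move_arm", "data": {"deltas": [[[0, -0.004, -0.001, 0, 0.29], [0, -0.006, -0.03, 0, 0.29], [0, -0.006, -0.08, 0, 0.29], [0, -0.006, -0.14, 0, 0.29], [0, -0.006, -0.2, 0, 0.29], [0, -0.006, -0.26, 0, 0.29], [0, -0.006, -0.26, 0, 0.29]]]}}

```text
clock: 21.25
position: [0.5548, 0.0189, 0.3142]
ee_rot: [0.096, 0.708, 0.693, 0.1]
contact_force: [0.6, -0.4, 0.1]
width: 0.0303
gripper_force: 0.0
```

```bash
python3 s.py
cat > fin.py <<'E'
from ins import *
from h import proj
import sys
ims=[]
for n,o,w,h in(("side",(235,130),130,130),("top",(160,85),130,130)):
    im=cv2.cvtColor(manip.get_image(n),cv2.COLOR_RGB2BGR)[o[1]:o[1]+h,o[0]:o[0]+w]
    im=cv2.resize(im,None,fx=3,fy=3,interpolation=cv2.INTER_CUBIC)
    for y in(-.13,.13):
        u=(proj(n,[pp(-.0045,y,.134)])[0]-o+.5)*3-.5;cv2.circle(im,tuple(int(round(float(v))) for v in u),3,(0,0,255),1)
    ims.append(im)
cv2.imwrite(sys.argv[1],np.hstack(ims))
E
python3 fin.py pics/f1.png
```

```text
21.25 q [-0.114  0.064  1.621  0.037  1.18  -0.102] p [0.5548 0.0189 0.3142] F [ 0.6 -0.4  0.1] w 0.0303 0.0
tool x,y,z [[0.02, 0.9998, 0.0089], [0.9613, -0.0216, 0.2745], [0.2746, 0.0031, -0.9615]]
```

View pics/f1.png

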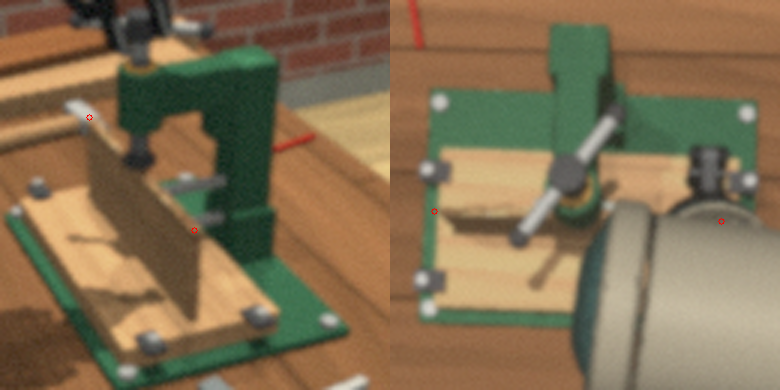

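```bash
cat > tb.py <<'E'
from ins import *
# tb.py extra_mm pts...: "a,tb" on-arc bar angle tb(rad) ; extra = gap between finger and bar
C=np.array([0,0,-.006])
def fc(tb,gap=0,r=.038):
    a=np.pi-tb;u=np.array([np.cos(a),np.sin(a)]);t=np.array([np.sin(a),-np.cos(a)])
    h=.0145*abs(t[0])+.011*abs(t[1])
    q=r*u-t*(.006+h+gap);return pp(*q,.284-.008*(tb-.6)/(2*np.pi))
if __name__=="__main__":
    s=manip.get_state();M,p=pose(s)
    print(s['clock'],'F',s['contact_force'].round(1),'C press mm',(1000*press(p+M@C)).round(1),M[:2,2].round(3))
    for a in sys.argv[1:]:
        tb,gap,up=eval(f"({a})");t=fc(tb,gap/1000)+[0,0,up/1000]-M@C
        print(a,(M.T@(t-p)/.8).round(4).tolist())
E
python3 tb.py .607,12,60 .607,12,0
```

```text
21.35 F [0.2 0.2 0.3] C press mm [ -49.8 -101.9  312.9] [0.263 0.004]
.607,12,60 [0.1186, 0.0079, -0.0369]
.607,12,0 [0.1179, -0.0118, 0.0354]
```

{"op": "move_arm", "data": {"deltas": [[[0.0, 0.008, -0.037, 0, 1], [0.06, 0.008, -0.037, 0, 1], [0.119, 0.008, -0.037, 0, 1], [0.119, 0.008, -0.037, 0, 1], [0.119, 0.008, -0.037, 0, 1], [0.119, 0.008, -0.037, 0, 1]]], "squeeze": 40}}

```text
clock: 21.95
position: [0.5516, 0.1133, 0.3347]
ee_rot: [0.089, 0.709, 0.694, 0.093]
contact_force: [0.2, -0.0, -0.2]
width: 0.0003
gripper_force: 0.0
```

```bash
python3 tb.py .607,12,0; python3 s.py|head -1
```

```text
21.95 F [ 0.2 -0.  -0.2] C press mm [-52.1  -7.7 340.5] [0.255 0.004]
.607,12,0 [-0.0001, -0.0171, 0.0685]
21.95 q [ 0.091  0.083  1.546 -0.021  1.255  0.117] p [0.5516 0.1133 0.3347] F [ 0.2 -0.  -0.2] w 0.0003 0.0
```

{"op": "move_arm", "data": {"deltas": [[[0, -0.008, 0.035, 0, 1], [0, -0.017, 0.0685, 0, 1], [0, -0.017, 0.0685, 0, 1]]]}}

```text
clock: 22.25
position: [0.55, 0.1127, 0.275]
ee_rot: [0.086, 0.71, 0.693, 0.09]
contact_force: [0.2, 0.4, -0.6]
width: -0.0002
gripper_force: 0.0
```

```bash
python3 tb.py .607,5,0 .7,0,0 .85,0,0 1,0,0 1.15,0,0 1.3,0,0 1.45,0,0 1.6,0,0
```

```text
22.25 F [ 0.2  0.4 -0.6] C press mm [-53.7  -8.3 280.8] [0.248 0.003]
.607,5,0 [0.0085, 0.0086, -0.0019]
.7,0,0 [0.0183, 0.0121, -0.0007]
.85,0,0 [0.0262, 0.0134, -0.0001]
1,0,0 [0.0341, 0.0162, 0.001]
1.15,0,0 [0.0417, 0.0205, 0.0024]
1.3,0,0 [0.0486, 0.0264, 0.0042]
1.45,0,0 [0.0544, 0.0337, 0.0064]
1.6,0,0 [0.0588, 0.0414, 0.0086]
```

{"op": "move_arm", "data": {"deltas": [[[0.0085, 0.0086, -0.002, 0, 1], [0.018, 0.012, -0.001, 0, 1], [0.026, 0.0134, 0, 0, 1], [0.034, 0.016, 0.001, 0, 1], [0.042, 0.0205, 0.002, 0, 1], [0.0486, 0.0264, 0.004, 0, 1], [0.0544, 0.0337, 0.006, 0, 1], [0.0588, 0.0414, 0.0086, 0, 1]]]}}

```text
clock: 23.05
position: [0.5871, 0.1603, 0.2841]
ee_rot: [0.09, 0.708, 0.694, 0.094]
contact_force: [-6.8, -4.2, 6.4]
width: 0.0003
gripper_force: 4.0
```

```bash
python3 tb.py 1.6,0,0 1.75,0,0 1.9,0,0 2.05,0,0 2.2,0,0 2.35,0,0 2.5,0,0 2.65,0,0 2.8,0,0 2.95,0,0 3.1,0,0
python3 - <<'E'
from rig import manip
import numpy as np
np.save("top_a.npy",manip.get_image("top"))
E
```

```text
23.05 F [-6.8 -4.2  6.4] C press mm [-17.5  39.9 289.9] [0.257 0.002]
1.6,0,0 [-0.0018, -0.005, 0.0079]
1.75,0,0 [0.0017, 0.0005, 0.0097]
1.9,0,0 [0.0044, 0.0069, 0.0117]
2.05,0,0 [0.006, 0.0141, 0.0138]
2.2,0,0 [0.0062, 0.0219, 0.0162]
2.35,0,0 [0.005, 0.0301, 0.0186]
2.5,0,0 [0.002, 0.0382, 0.021]
2.65,0,0 [-0.0027, 0.046, 0.0232]
2.8,0,0 [-0.009, 0.053, 0.0253]
2.95,0,0 [-0.0169, 0.0589, 0.027]
3.1,0,0 [-0.026, 0.0633, 0.0284]
```

{"op": "move_arm", "data": {"deltas": [[[0.0017, 0.0005, 0.006, 0, 1], [0.0044, 0.007, 0.009, 0, 1], [0.006, 0.014, 0.012, 0, 1], [0.006, 0.022, 0.015, 0, 1], [0.005, 0.03, 0.018, 0, 1], [0.002, 0.038, 0.021, 0, 1], [-0.0027, 0.046, 0.023, 0, 1], [-0.009, 0.053, 0.025, 0, 1], [-0.017, 0.059, 0.027, 0, 1], [-0.026, 0.0633, 0.028, 0, 1]]]}}

```text
clock: 24.1
position: [0.6405, 0.142, 0.274]
ee_rot: [0.086, 0.709, 0.694, 0.095]
contact_force: [-5.6, 5.2, -0.7]
width: -0.0
gripper_force: 3.0
```

```bash
python3 tb.py 3.1,0,0 3.25,0,0 3.4,0,0 3.55,0,0 3.7,0,0 3.85,0,0 4,0,0 4.15,0,0 4.3,0,0 4.45,0,0
```

```text
24.1 F [-5.6  5.2 -0.7] C press mm [ 36.2  22.6 279.8] [0.254 0.01 ]
3.1,0,0 [-0.0043, 0.0016, -0.001]
3.25,0,0 [-0.0104, 0.0046, -0.0]
3.4,0,0 [-0.0158, 0.0072, 0.0008]
3.55,0,0 [-0.022, 0.0091, 0.0015]
3.7,0,0 [-0.029, 0.0101, 0.0019]
3.85,0,0 [-0.0365, 0.01, 0.002]
4,0,0 [-0.0444, 0.0085, 0.0017]
4.15,0,0 [-0.0523, 0.0055, 0.001]
4.3,0,0 [-0.0599, 0.0009, -0.0]
4.45,0,0 [-0.0667, -0.0051, -0.0015]
```

{"op": "move_arm", "data": {"deltas": [[[-0.0043, 0.0016, -0.001, 0, 1], [-0.0104, 0.0046, 0, 0, 1], [-0.016, 0.007, 0.001, 0, 1], [-0.022, 0.009, 0.0015, 0, 1], [-0.029, 0.01, 0.002, 0, 1], [-0.0365, 0.01, 0.002, 0, 1], [-0.044, 0.0085, 0.002, 0, 1], [-0.052, 0.0055, 0.001, 0, 1], [-0.06, 0.001, 0, 0, 1], [-0.067, -0.005, -0.0015, 0, 1]]]}}

```text
clock: 25.1
position: [0.6396, 0.0895, 0.2762]
ee_rot: [0.089, 0.708, 0.693, 0.1]
contact_force: [3.3, 7.8, 1.9]
width: -0.0003
gripper_force: 3.2
```

```bash
python3 tb.py  4.45,0,0 4.6,0,0 4.75,0,0 4.9,0,0 5.05,0,0 5.2,0,0
```

```text
25.1 F [3.3 7.8 1.9] C press mm [ 36.2 -29.9 282. ] [0.266 0.012]
4.45,0,0 [-0.0011, -0.0061, 0.002]
4.6,0,0 [-0.0069, -0.0136, 0.0001]
4.75,0,0 [-0.0111, -0.0212, -0.0018]
4.9,0,0 [-0.0146, -0.0269, -0.0032]
5.05,0,0 [-0.0172, -0.0334, -0.0048]
5.2,0,0 [-0.0187, -0.0408, -0.0066]
```

{"op": "move_arm", "data": {"deltas": [[[-0.001, -0.006, 0.002, 0, 1], [-0.007, -0.0136, 0, 0, 1], [-0.011, -0.021, -0.002, 0, 1], [-0.0146, -0.027, -0.003, 0, 1], [-0.0172, -0.0334, -0.005, 0, 1], [-0.0187, -0.041, -0.0066, 0, 1], [-0.0187, -0.041, -0.0066, 0, 1]]]}}

```text
clock: 25.8
position: [0.6087, 0.0733, 0.2743]
ee_rot: [0.093, 0.708, 0.693, 0.101]
contact_force: [8.2, 3.7, 1.1]
width: -0.0001
gripper_force: 3.4
```

```bash
python3 tb.py 5.05,0,0 5.2,0,0 5.35,0,0 5.5,0,0 5.2,20,0 5.2,20,70
```

```text
25.8 F [8.2 3.7 1.1] C press mm [  5.7 -46.7 280.1] [0.272 0.008]
5.05,0,0 [0.0038, 0.0039, 0.0034]
5.2,0,0 [0.0023, -0.0034, 0.0016]
5.35,0,0 [0.0021, -0.0114, -0.0004]
5.5,0,0 [0.0035, -0.0196, -0.0025]
5.2,20,0 [-0.0094, 0.0179, 0.0074]
5.2,20,70 [-0.0082, 0.0417, -0.0767]
```

{"op": "move_arm", "data": {"deltas": [[[-0.009, 0.018, 0.007, 0, 1], [-0.008, 0.042, -0.077, 0, 1], [-0.008, 0.042, -0.077, 0, 1], [-0.07, 0.0, -0.09, 0, 1], [-0.13, -0.04, -0.1, 0, 1], [-0.16, -0.04, -0.1, 0, 1], [-0.16, -0.04, -0.1, 0, 1]]]}}

```text
clock: 26.5
position: [0.5486, -0.0608, 0.3384]
ee_rot: [0.091, 0.71, 0.692, 0.093]
contact_force: [0.7, 0.7, 0.8]
width: 0.0001
gripper_force: 0.0
```

```bash
cat > bar.py <<'E'
from ins import *
from h import proj
im=manip.get_image("top");g=cv2.cvtColor(im,cv2.COLOR_RGB2GRAY).astype(float)
f=cv2.cvtColor(im,cv2.COLOR_RGB2LAB).astype(float)
# score candidate bar angles: dark balls (r=61 mm) at both ends, bright rod at 25..48 mm
best=[]
for tb in np.arange(4.3,6.0,.02):
    a=np.pi-tb;z=.284-.008*(tb-.6)/6.283;u=[np.cos(a),np.sin(a)]
    S=lambda rs:cv2.remap(g.astype(np.float32),*[proj("top",[pp(r*u[0],r*u[1],z) for r in rs])[:,i].astype(np.float32).reshape(1,-1) for i in(0,1)],cv2.INTER_LINEAR).mean()
    best.append((S([.025,.03,.035,.04,.045,.048,-.025,-.03,-.035,-.04,-.045,-.048])-S([.061,-.061]),tb))
best.sort(reverse=True);print([(round(float(b),1),round(float(t),2)) for b,t in best[:6]])
cv2.imwrite("pics/f2top.png",im)
E
python3 bar.py; python3 fin.py pics/f2.png; python3 s.py|head -1
```

```text
[(94.4, 4.94), (94.1, 4.96), (93.8, 4.98), (93.6, 4.92), (90.8, 4.9), (89.6, 5.0)]
26.65 q [-0.277  0.062  1.563  0.079  1.267 -0.269] p [ 0.55   -0.0563  0.338 ] F [-0.3  0.4 -0.2] w -0.0001 0.0
```

View pics/f2.png

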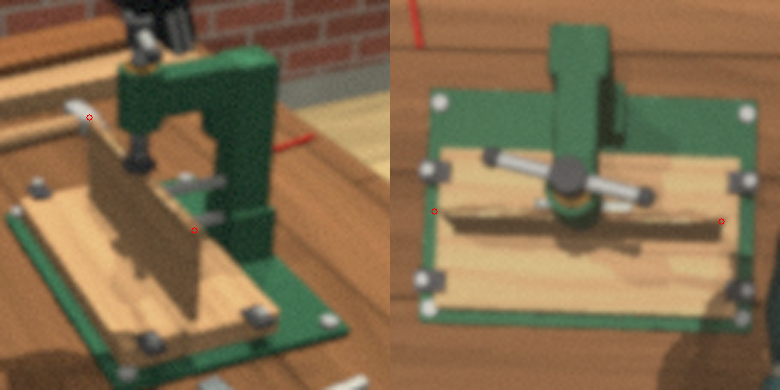

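```bash
python3 tb.py 4.95,20,60 4.95,20,0 4.95,3,0 5.1,0,0 5.25,0,0 5.4,0,0 5.55,0,0 5.65,0,0
```

```text
26.65 F [-0.3  0.4 -0.2] C press mm [ -50.5 -177.3  343.7] [0.259 0.005]
4.95,20,60 [0.163, 0.0978, 0.0349]
4.95,20,0 [0.1622, 0.0784, 0.1073]
4.95,3,0 [0.1672, 0.0584, 0.102]
5.1,0,0 [0.1657, 0.0481, 0.0995]
5.25,0,0 [0.1646, 0.0405, 0.0977]
5.4,0,0 [0.1649, 0.0324, 0.0957]
5.55,0,0 [0.1668, 0.0241, 0.0938]
5.65,0,0 [0.1691, 0.0186, 0.0925]
```

{"op": "move_arm", "data": {"deltas": [[[0.08, 0.0978, 0.02, 0, 1], [0.163, 0.0978, 0.035, 0, 1], [0.163, 0.0978, 0.035, 0, 1], [0.163, 0.0978, 0.035, 0, 1], [0.162, 0.085, 0.08, 0, 1], [0.162, 0.0784, 0.107, 0, 1], [0.162, 0.0784, 0.107, 0, 1]]]}}

```text
clock: 27.35
position: [0.6322, 0.0739, 0.2676]
ee_rot: [0.086, 0.708, 0.695, 0.092]
contact_force: [0.5, 0.6, -0.4]
width: -0.0
gripper_force: 0.0
```

```bash
python3 tb.py 4.95,3,0 5.1,0,0 5.25,0,0 5.4,0,0 5.55,0,0 5.65,0,0
```

```text
27.35 F [ 0.5  0.6 -0.4] C press mm [ 29.2 -45.6 273.4] [0.249 0.005]
4.95,3,0 [0.0034, -0.0144, -0.0102]
5.1,0,0 [0.002, -0.0248, -0.0126]
5.25,0,0 [0.0009, -0.0324, -0.0143]
5.4,0,0 [0.0012, -0.0406, -0.0162]
5.55,0,0 [0.0032, -0.0489, -0.018]
5.65,0,0 [0.0054, -0.0544, -0.0193]
```

{"op": "move_arm", "data": {"deltas": [[[0.0034, -0.0144, -0.008, 0, 1], [0.002, -0.025, -0.01, 0, 1], [0.001, -0.0324, -0.012, 0, 1], [0.001, -0.0406, -0.014, 0, 1], [0.003, -0.049, -0.016, 0, 1], [0.0054, -0.0544, -0.018, 0, 1], [0.0054, -0.0544, -0.018, 0, 1]]]}}

```text
clock: 28.05
position: [0.5933, 0.0763, 0.2793]
ee_rot: [0.095, 0.708, 0.693, 0.099]
contact_force: [9.3, -2.1, 0.3]
width: -0.0001
gripper_force: 4.1
```

```bash
python3 tb.py 5.4,0,0 5.5,0,0 5.65,0,0 5.4,20,0; python3 bar.py
```

```text
28.05 F [ 9.3 -2.1  0.3] C press mm [ -9.8 -43.9 285.1] [0.272 0.003]
5.4,0,0 [-0.0011, 0.0028, 0.0101]
5.5,0,0 [-0.0, -0.0027, 0.0087]
5.65,0,0 [0.003, -0.0109, 0.0067]
5.4,20,0 [-0.017, 0.0215, 0.0152]
[(43.5, 4.3), (36.4, 4.32), (29.7, 4.34), (26.4, 5.28), (26.3, 5.24), (26.1, 5.3)]
```

{"op": "move_arm", "data": {"deltas": [[[-0.016, 0.02, 0.01, 0, 1], [-0.016, 0.035, -0.06, 0, 1], [-0.016, 0.035, -0.09, 0, 1], [-0.08, 0.0, -0.1, 0, 1], [-0.14, -0.03, -0.1, 0, 1], [-0.17, -0.03, -0.1, 0, 1], [-0.17, -0.03, -0.1, 0, 1]]]}}

```text
clock: 28.8
position: [0.5406, -0.0629, 0.3444]
ee_rot: [0.09, 0.711, 0.692, 0.093]
contact_force: [0.4, -0.2, -0.1]
width: -0.0002
gripper_force: 0.0
```

```bash
python3 bar.py;python3 tb.py 5.2,20,60 5.2,20,0
```

```text
[(94.2, 5.24), (94.0, 5.22), (93.7, 5.2), (92.6, 5.26), (91.0, 5.18), (88.9, 5.28)]
28.85 F [ 0.4 -0.1 -0.1] C press mm [ -59.1 -182.   350.3] [0.257 0.004]
5.2,20,60 [0.1603, 0.0916, 0.0417]
5.2,20,0 [0.1595, 0.0724, 0.1142]
```

{"op": "move_arm", "data": {"deltas": [[[0.08, 0.09, 0.02, 0, 1], [0.16, 0.0916, 0.042, 0, 1], [0.16, 0.0916, 0.042, 0, 1], [0.16, 0.0916, 0.042, 0, 1], [0.16, 0.08, 0.085, 0, 1], [0.16, 0.0724, 0.112, 0, 1], [0.16, 0.0724, 0.112, 0, 1]]]}}

```text
clock: 29.55
position: [0.6211, 0.0694, 0.2699]
ee_rot: [0.086, 0.709, 0.694, 0.091]
contact_force: [-0.9, 0.9, -0.3]
width: 0.0001
gripper_force: 0.0
```

```bash
python3 tb.py 5.2,3,0 5.4,0,0 5.6,0,0 5.75,0,0 5.85,0,0
```

```text
29.55 F [-0.9  0.9 -0.3] C press mm [ 18.2 -50.3 275.7] [0.249 0.005]
5.2,3,0 [0.0052, -0.014, -0.0067]
5.4,0,0 [0.007, -0.028, -0.01]
5.6,0,0 [0.01, -0.0391, -0.0125]
5.75,0,0 [0.0142, -0.0471, -0.0142]
5.85,0,0 [0.0179, -0.0522, -0.0153]
```

{"op": "move_arm", "data": {"deltas": [[[0.005, -0.014, -0.005, 0, 1], [0.007, -0.028, -0.008, 0, 1], [0.01, -0.039, -0.0105, 0, 1], [0.014, -0.047, -0.012, 0, 1], [0.018, -0.052, -0.013, 0, 1], [0.018, -0.052, -0.013, 0, 1]]]}}

```text
clock: 30.15
position: [0.5854, 0.0823, 0.2775]
ee_rot: [0.095, 0.708, 0.693, 0.098]
contact_force: [10.2, -5.2, -2.8]
width: -0.0001
gripper_force: 5.1
```

{"op": "move_arm", "data": {"deltas": [[[-0.016, 0.02, 0.008, 0, 1], [-0.018, 0.035, -0.06, 0, 1], [-0.018, 0.035, -0.09, 0, 1], [-0.08, 0.0, -0.1, 0, 1], [-0.14, -0.03, -0.1, 0, 1], [-0.17, -0.03, -0.1, 0, 1], [-0.17, -0.03, -0.1, 0, 1]]]}}

```text
clock: 30.85
position: [0.5332, -0.0556, 0.344]
ee_rot: [0.09, 0.71, 0.692, 0.094]
contact_force: [0.8, 0.1, 0.1]
width: 0.0001
gripper_force: 0.0
```

```bash
python3 bar.py;python3 s.py|head -1
```

```text
[(93.7, 5.44), (91.8, 5.42), (91.2, 5.46), (89.8, 5.4), (89.3, 5.48), (87.4, 5.38)]
30.9 q [-0.281  0.034  1.578  0.079  1.281 -0.268] p [ 0.5338 -0.0537  0.344 ] F [ 0.1  0.4 -0.4] w -0.0004 0.0
```

```bash
python3 -c "
from rig import manip
print(manip.sign_off())"
```

```text
the job is handed in; nothing more can be done
None
```

I tipped the divider into the groove at a slant, straightened it against the plate and clamped it. The T-handle ended at about 5.43 rad, roughly 0.7 rad past contact, and I handed the job in at about 31 s with the gripper clear. I gave it no picture check after the last two handle pushes, and no verdict came back.

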